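Dry-stack a small two-bay shelf on the assembly board

TASK

Dry-stack the little two-bay shelf on the grey assembly board: stand the dark walnut end panel squarely in the middle of the blue tape rectangle and the red end panel squarely in the middle of the yellow one, and stand the white divider parallel to them on the board's black centre line, midway between the two rectangles and in line with them. Then lay the brown top board centrally along all three, and last set the steel weight upright in the middle of the top board. Do not knock over the green glue bottle.

Things in the scene. Friction and masses are not known exactly. Their poses are not given: they have to be found in the camera images.
- board: Flat grey assembly board fixed to the bench, 250 mm long (its y), 110 mm wide (its x), 9 mm thick, with a thin black line across its middle. Origin at the centre of its underside, at bench height; z up. The two tape rectangles are centred 90 mm to either side of its centre along y, and share its x and y directions.
- mark_blue: Flat rectangle of blue tape, 70 x 50 mm, stuck on the grey assembly board over one of its two ends (which end varies); origin at its centre, at the height of the board's upper face (9 mm above the bench); x along its 70 mm side, y along its 50 mm side (which runs along the board's length).
- mark_yellow: Flat rectangle of yellow tape, 70 x 50 mm, stuck on the grey assembly board over one of its two ends (which end varies); origin at its centre, at the height of the board's upper face (9 mm above the bench); x along its 70 mm side, y along its 50 mm side (which runs along the board's length).
- end_dark: Dark brown walnut end panel standing on its 50 x 30 mm edge, 60 mm high; x along its 50 mm depth, y through its 30 mm thickness, z up; origin at the centre of its underside. Starts standing loose on the bench; about 70 g. Turning it half round changes nothing.
- end_red: Red painted wooden end panel standing on its 50 x 30 mm edge, 60 mm high; x along its 50 mm depth, y through its 30 mm thickness, z up; origin at the centre of its underside. Starts standing loose on the bench; about 70 g. Turning it half round changes nothing.
- divider: White painted wooden panel standing on its 50 x 30 mm edge, 60 mm high; x along its 50 mm depth, y through its 30 mm thickness, z up; origin at the centre of its underside. Starts standing loose on the bench; about 70 g. Turning it half round changes nothing.
- top: Mid-brown wooden top board of the shelf, lying flat and loose: 230 mm long (its y), 56 mm wide (its x), 18 mm thick; origin at the centre of its underside; about 130 g. Resting on the three panels, its underside is 69 mm above the bench.
- weight: Dark steel press weight standing upright: round body 50 mm in diameter and 36 mm high, narrowing to a neck, with a round grip knob 26 mm in diameter from 48 to 64 mm above its foot; origin at the centre of its foot, z up; about 450 g. Resting on the top board, its foot is 87 mm above the bench.
- glue: Green glue bottle with an orange cap, 50 mm in diameter, 140 mm tall, standing loose on the bench; only in the way. Origin at the centre of its foot, z up.
Not all that is in view belongs to the job. Several things look just like the top: the one meant starts farthest to the robot's left.

How it is judged:
By the outcome, as a careful person would: the job done as asked, in the order asked, and still so for the second after the job is handed in, with the robot touching nothing.
It also fails if it takes over 128 s, if anything falls off the work surface, if the arm or the gripper's body presses on something with over 40 N, if the wrist force passes 120 N, or if a joint passes its speed limit or range.

ROBOT

A 6-joint arm with a two-finger parallel gripper is mounted at the origin on the work surface. World frame = base frame: x ahead of the robot, y to its left, z up, the work surface at z = 0. Lengths are in mm, angles in rad, forces in N, time in s.
With the tool pointing down it reaches from about 400 to 925 mm from the base axis. Payload 12.5 kg.
Tool frame: the origin (TCP) lies midway between the tips of the shut fingers; the grasp point (between the pads) lies 19 mm behind it; x points along the fingers, y is the direction in which the jaws open and shut, and the axes are right-handed (so a half turn about x gives the same grasp; the last joint's range is limited). The gripper opens to 95 mm and grips with 3 to 60 N. Pads are 20 mm wide; open, the fingers measure 119 mm over their backs; the gripper's body (75 mm by 180 mm) begins 59 mm behind the grasp point.
Start: joints at [-1.341, 0.491, 1.559, -0, 1.092, -0.106], TCP at [205.977, -590.106, 177.961] pointing down, gripper open.
Joint ranges: [-3.1, 3.1], [-0.84, 2.19], [0.05, 2.79], [-1.13, 4.28], [0.06, 2.93], [-2.69, 2.69]. Speed limits (rad/s): [2.22, 2.22, 2.79, 3.14, 3.14, 3.14].

INTERFACE

Orientations are given as [roll, pitch, yaw] about the fixed x, y, z axes, in that order (R = Rz(yaw) Ry(pitch) Rx(roll)).
In Python, from cell import sensors, read_camera, get_calibration, order gives the robot as it stands. The module is installed in compiled form; this text tells all that it offers.
- The arm moves only by the tool servo_tool, never from a script. Its argument "steps" is text: rows parted by semicolons, each of 7 numbers parted by spaces: the shift along the tool's x, y, z in mm, then the turn, a rotation vector about the tool's x, y, z in rad, then the finger opening in mm, from 0 to 95.1. A call has exactly 8 rows; each row shifts and turns the pose as measured when the row begins, along the tool's axes as they then stand; what a row does not reach is not made up. A row lasts 1/10 s, in which the tool goes at most 50 mm and 8.59 degrees, less where a joint would pass 70% of its speed; a pose out of reach is approached as far as the arm can. A call is refused whole if a number of a shift passes 50 or a number of a turn 0.15, either way. A call with a gripper value outside its range is refused whole. The fingers move at their own pace and stop on an object; the grip force is fixed at half the most. Time passes only in rows, so rows that do not move let the fingers close, or fill a call up. It gives the time, the measured TCP pose, the force and the opening at its end, in the units of the state.
- sensors.state(): the state, without advancing time (a new reading comes with each control period).
- read_camera(name): name is "scene" or "top" or "wrist"; returns (picture, depth): 480x640x3 uint8, blue, green, red; 480x640 float32, mm along the optical axis (not along the pixel's ray), 0 where there is no reading.
- get_calibration(name): a dict with "mtx" (3x3 intrinsics, pixels), "R" (3x3) and "t" (3): a world point X has camera coordinates R X + t. Camera axes: x right, y down, z forward; pixel columns grow to the right and rows downward; lengths in mm; the calibration is good to about 2 mm. A picture is of the moment at which its call begins: read the wrist's pose just before it. get_calibration takes no time and is no camera call; for the wrist camera it gives the pose at the moment of the call.
- order.job_done(): hands the job in, once; it reports no verdict.
The state is a dict: "t": time; "joints": joint angles; "qvel": joint speeds; "tau": joint torques, N m; "eef_pos": TCP position; "tcp_rot": TCP orientation; "ft_force": force on the tool from outside, world axes, zero at the start; "moment": the same for the moment, N m; "opening": opening from 0.0 (shut) to 1.0 (fully open).
Only numpy, scipy, OpenCV 4.12 (cv2) and the standard library are available. Lean on these libraries where they do the work, as an engineer would, in place of code of your own. Each camera call takes 0.05 s, during which the arm holds its last target.

## Working session

There is one attempt and no reset: what is moved stays moved. The work goes in short steps, Python scripts to look and compute and a tool call to move; the robot and the scene stay as the last step left them, time stands still between calls to the robot, and variables do not carry over. Pictures are saved under pics/ and viewed, and the job is handed in when it is done.

Besides the shell and the picture viewer there is one more tool, called after ">>>" by a JSON object that holds its "fn" and its "kwargs". servo_tool: Moves the arm, as the interface text tells. Its arguments: {"type":"object","properties":{"steps":{"type":"string"}},"required":["steps"]}

```bash
mkdir -p pics; ls; python3 - <<'E'
from cell import sensors, read_camera, get_calibration
import cv2,numpy as np
s=sensors.state();print({k:np.round(v,3).tolist() for k,v in s.items()})
for n in ("scene","top"):
    p,d=read_camera(n);cv2.imwrite(f"pics/{n}0.png",p);np.savez(f"pics/{n}0.npz",p=p,d=d)
    c=get_calibration(n);print(n,{k:np.round(v,3).tolist() for k,v in c.items()})
E
```

```text
pics
{'t': 0.0, 'joints': [-1.341, 0.492, 1.559, 0.0, 1.092, -0.106], 'qvel': [0.0, -0.001, -0.001, 0.0, 0.001, 0.0], 'tau': [0.004, -61.264, -25.818, 0.069, 0.048, -0.0], 'eef_pos': [205.901, -589.812, 177.361], 'tcp_rot': [-1.682, 1.57, 1.795], 'ft_force': [-0.3, 0.202, 0.181], 'moment': [0.002, 0.026, 0.036], 'opening': 1.001}
scene {'mtx': [[594.946, 0.0, 316.447], [0.0, 594.946, 235.686], [0.0, 0.0, 1.0]], 'R': [[0.459, 0.888, 0.017], [0.646, -0.32, -0.693], [-0.61, 0.329, -0.721]], 't': [-129.394, -377.087, 1796.27]}
top {'mtx': [[602.656, 0.0, 318.921], [0.0, 602.656, 232.289], [0.0, 0.0, 1.0]], 'R': [[0.021, -1.0, -0.005], [-0.996, -0.021, -0.089], [0.089, 0.007, -0.996]], 't': [-148.725, 549.139, 1414.025]}
```

View pics/scene0.png

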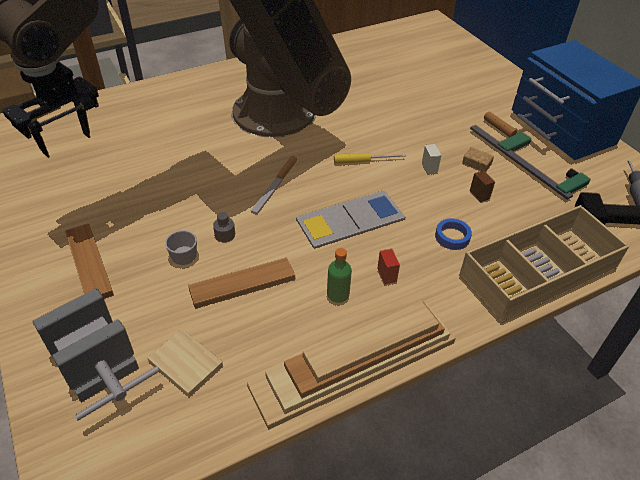

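View pics/top0.png

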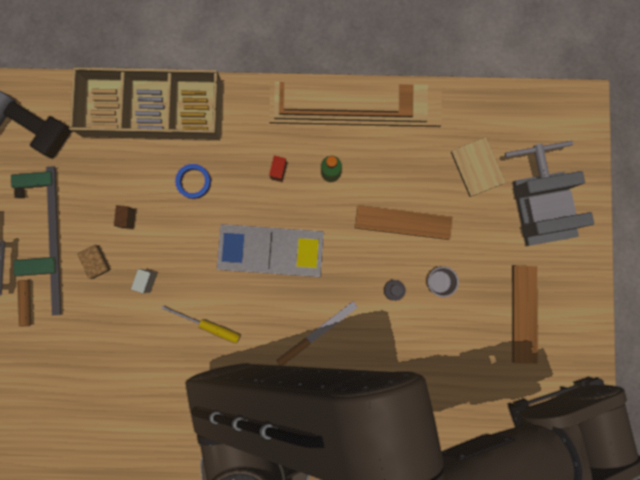

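The top view shows two loose brown boards: (403,222) and (525,313). There is also a longer brown plank in the pile at (345,100). Image left is +y, the robot's left, so I'll measure the boards and check a crop.

```bash
cat > h.py <<'E'
import cv2,numpy as np
from scipy.spatial.transform import Rotation as Ro
from cell import sensors, read_camera, get_calibration
def ray(c,uv,z):
    uv=np.atleast_2d(np.asarray(uv,float));K=np.array(c["mtx"]);R=np.array(c["R"]);t=np.array(c["t"]).ravel()
    o=-R.T@t; d=(R.T@np.linalg.inv(K)@np.c_[uv,np.ones(len(uv))].T).T
    return o+d*((z-o[2])/d[:,2])[:,None]
def cloud(c,d):
    K=np.array(c["mtx"]);R=np.array(c["R"]);t=np.array(c["t"]).ravel()
    v,u=np.mgrid[0:480,0:640]
    X=np.stack([(u-K[0,2])/K[0,0]*d,(v-K[1,2])/K[1,1]*d,d],-1)-t
    return X@R
def proj(c,X):
    q=np.array(c["mtx"])@(np.array(c["R"])@np.asarray(X,float)+np.array(c["t"]).ravel());return q[:2]/q[2]
def rect(P):
    r=cv2.minAreaRect(P.astype(np.float32)[:,:2]); (cx,cy),(w,h),a=r
    if w<h: w,h,a=h,w,a+90
    a=(a+90)%180-90
    return np.round([cx,cy,w,h],1),round(a,1)   # angle of long side from world x, deg
def pose():
    s=sensors.state();return np.array(s["eef_pos"]),Ro.from_euler("xyz",s["tcp_rot"])
def go(xyz,yaw,n=8,verbose=True):
    """yaw deg: world direction of the jaw axis (tool y), tool pointing down; prints shift in tool axes and turn rotvec"""
    p,R=pose();y=R.as_matrix()[:,1]
    cur=np.degrees(np.arctan2(y[1],y[0]))
    tgt=yaw+180*np.round((cur-yaw)/180)
    a=np.radians(tgt)
    Y=np.array([np.cos(a),np.sin(a),0]);X=np.array([0,0,-1.]);Z=np.cross(X,Y)
    T=Ro.from_matrix(np.c_[X,Y,Z])
    rv=(R.inv()*T).as_rotvec(); sh=R.inv().apply(np.asarray(xyz,float)-p)
    print("pos",np.round(p,1),"yaw",round(cur,1),"shift",np.round(sh,1),"turn",np.round(rv,3),"j6",round(sensors.state()["joints"][5],2),"ft",np.round(sensors.state()["ft_force"],1),"op",round(float(sensors.state()["opening"])*95.1,1))
def ds(name,z,box=None):
    pass
E
python3 - <<'E'
from h import *
f=np.load("pics/top0.npz");p,d=f["p"],f["d"];c=get_calibration("top")
W=cloud(c,d);z=W[...,2]
def comp(name,u,v,lo,hi,r=60):
    m=((z>lo)&(z<hi)&(d>0)).astype(np.uint8)
    n,l,st,ce=cv2.connectedComponentsWithStats(m)
    k=l[v,u]
    if k==0: print(name,"none z=",z[v,u]);return
    P=W[l==k];print(name,st[k],rect(P),"ztop",np.round(np.median(P[:,2]),1))
print("bench z",z[300,480],z[300,260])
comp("dark",124,216,45,80);comp("red",278,168,45,80);comp("div",143,281,45,80)
comp("top",403,222,10,30);comp("topB",525,313,10,30);comp("weight",395,290,20,80);comp("glue",331,165,30,160);comp("board",258,250,4,14)
hsv=cv2.cvtColor(p,cv2.COLOR_BGR2HSV)
for n,lo,hi in(("blue",(100,120,40),(130,255,255)),("yellow",(22,150,80),(35,255,255))):
    m=cv2.inRange(hsv,lo,hi);m[:215]=0;m[285:]=0
    v,u=np.nonzero(m);print(n,len(u),u.mean(),v.mean(),rect(ray(c,np.c_[u,v],9)))
print("pile brown",ray(c,[[280,110],[412,112]],40)[:,:2])
a=cv2.resize(p[60:370,240:560],None,fx=2.4,fy=1.9,interpolation=cv2.INTER_CUBIC);cv2.imwrite("pics/crop.png",a)
E
```

```text
bench z -4.498625617935322 1.2736246512069014Traceback (most recent call last):
  File "<stdin>", line 11, in <module>
  File "<stdin>", line 9, in comp
  File "h.py", line 16, in rect
    r=cv2.minAreaRect(P.astype(np.float32)[:,:2]); (cx,cy),(w,h),a=r
cv2.error: OpenCV(4.12.0) /io/opencv/modules/imgproc/src/convhull.cpp:143: error: (-215:Assertion failed) total >= 0 && (depth == CV_32F || depth == CV_32S) in function 'convexHull'
```

```bash
sed -i 's/P.astype(np.float32)\[:,:2\]/np.ascontiguousarray(P[:,:2],dtype=np.float32)/' h.py
python3 - <<'E'
from h import *
f=np.load("pics/top0.npz");p,d=f["p"],f["d"];c=get_calibration("top")
W=cloud(c,d);z=W[...,2]
def comp(name,u,v,lo,hi,r=60):
    m=((z>lo)&(z<hi)&(d>0)).astype(np.uint8)
    n,l,st,ce=cv2.connectedComponentsWithStats(m)
    k=l[v,u]
    if k==0: print(name,"none z=",z[v,u]);return
    P=W[l==k];print(name,st[k],rect(P),"ztop",np.round(np.median(P[:,2]),1))
comp("dark",124,216,40,80);comp("red",278,168,40,80);comp("div",143,281,40,80)
comp("top",403,222,10,30);comp("topB",525,313,10,30);comp("weight",395,290,20,80);comp("glue",331,165,30,160);comp("board",258,250,4,14)
hsv=cv2.cvtColor(p,cv2.COLOR_BGR2HSV)
for n,lo,hi in(("blue",(100,120,40),(130,255,255)),("yellow",(22,150,80),(35,255,255))):
    m=cv2.inRange(hsv,lo,hi);m[:215]=0;m[285:]=0
    v,u=np.nonzero(m);print(n,len(u),u.mean(),v.mean(),rect(ray(c,np.c_[u,v],9)))
print("pile brown",ray(c,[[280,110],[412,112]],40)[:,:2])
a=cv2.resize(p[60:370,240:560],None,fx=2.4,fy=1.9,interpolation=cv2.INTER_CUBIC);cv2.imwrite("pics/crop.png",a)
E
```

```text
dark [113 205  19  23 337] (array([577.7, 326.8,  50.2,  35. ]), -5.1) ztop 60.1
red [268 155  18  25 301] (array([701.7, -34.6,  50.5,  30.6]), -12.1) ztop 59.6
div [131 269  21  24 334] (array([427.6, 274.2,  50.4,  31.7]), -16.2) ztop 59.8
top [ 354  205   98   35 2230] (array([ 581.8, -338.3,  230.3,   57.3]), 84.3) ztop 17.7
topB [ 512  266   26   99 2365] (array([ 367.2, -628.1,  231.5,   59.2]), 0.0) ztop 17.0
weight [383 280  23  21 364] (array([ 418.9, -316.9,   50.2,   46.8]), -89.0) ztop 38.8
glue [320 156  22  25 437] (array([ 700. , -161. ,   48.7,   47.9]), -89.2) ztop 96.0
board none z= 14.145125429498165
blue 468 232.66239316239316 247.21153846153845 (array([513.1,  69.6,  63. ,  43.2]), -3.2)
yellow 544 307.1158088235294 252.7003676470588 (array([ 503.9, -109.7,   66.7,   47.3]), -2.9)
pile brown [[ 843.96363769  -37.41821426]
 [ 845.27706908 -354.54319687]]
```

View pics/crop.png

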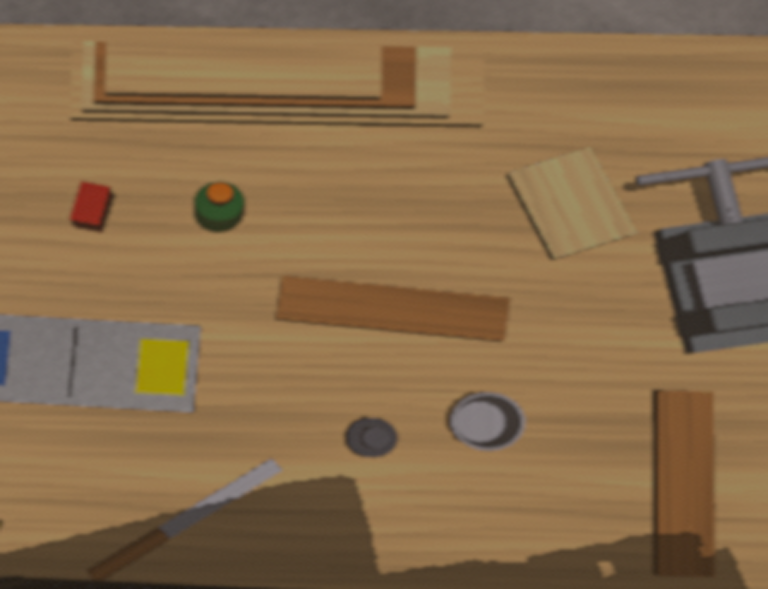

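The board meant is the one at full-image pixel (403,222), crop (392,308). It is 230×57 mm and lies at y≈-338. The lookalike at (525,313) is at y≈-628. The pile plank (345,100) is about 317 mm long and partly covered, so it is not a match. Next I'll hover over the assembly board.

```bash
python3 - <<'E'
from h import *
go([480,-20,330],-3)
c=get_calibration("wrist");p,R=pose()
o=-np.array(c["R"]).T@np.array(c["t"]).ravel();print("cam in tool",R.inv().apply(o-p), R.inv().as_matrix()@np.array(c["R"]).T, c["mtx"])
E
```

```text
pos [ 205.9 -589.8  177.4] yaw -70.8 shift [-152.1 -447.8 -446.6] turn [-1.183e+00 -1.000e-03  1.000e-03] j6 -0.11 ft [-0.6 -0.6 -0. ] op 95.4
cam in tool [-206.27833136   -0.83036207  -79.3702969 ] [[ 7.93054189e-04 -2.77370544e-01  9.60762693e-01]
 [ 9.99999678e-01  3.36747310e-04 -7.28223685e-04]
 [-1.21546452e-04  9.60762961e-01  2.77370722e-01]] [[384.69355381   0.         316.88618749]
 [  0.         384.69355381 243.49749209]
 [  0.           0.           1.        ]]
```

```bash
cat >> h.py <<'E'
def plan(xyz,yaw,n=8):
    go(xyz,yaw)
    p,R=pose();y=R.as_matrix()[:,1];cur=np.degrees(np.arctan2(y[1],y[0]))
    tgt=yaw+180*np.round((cur-yaw)/180);a=np.radians(tgt)
    Y=np.array([np.cos(a),np.sin(a),0]);X=np.array([0,0,-1.])
    rv=(R.inv()*Ro.from_matrix(np.c_[X,Y,np.cross(X,Y)])).as_rotvec()
    A=sum((R*Ro.from_rotvec(rv*k/n)).as_matrix() for k in range(n))
    print(" per-row x",n,np.round(np.linalg.solve(A,np.asarray(xyz,float)-p),1),np.round(rv/n,4),"j1..6",np.round(sensors.state()["joints"],2),"t",round(sensors.state()["t"],2))
E
python3 -c "
from h import *
plan([480,-20,330],-3,16)"
```

```text
pos [ 205.9 -589.8  177.4] yaw -70.8 shift [-152.1 -447.8 -446.6] turn [-1.183e+00 -1.000e-03  1.000e-03] j6 -0.11 ft [-0.6 -0.6 -0. ] op 95.4
 per-row x 16 [ -9.5  -9.7 -40.8] [-0.0739 -0.      0.0001] j1..6 [-1.34  0.49  1.56 -0.    1.09 -0.11] t 0.1
```

>>> {"fn": "servo_tool", "kwargs": {"steps": "-9.5 -9.7 -40.8 -0.074 0 0 95;-9.5 -9.7 -40.8 -0.074 0 0 95;-9.5 -9.7 -40.8 -0.074 0 0 95;-9.5 -9.7 -40.8 -0.074 0 0 95;-9.5 -9.7 -40.8 -0.074 0 0 95;-9.5 -9.7 -40.8 -0.074 0 0 95;-9.5 -9.7 -40.8 -0.074 0 0 95;-9.5 -9.7 -40.8 -0.074 0 0 95"}}

```text
t: 0.9
eef_pos: [432.1, -339.1, 251.8]
tcp_rot: [-2.041, 1.562, 2.043]
ft_force: [1.4, -0.2, 0.1]
opening: 1.002
```

```bash
python3 -c "
from h import *
plan([480,-20,330],-3,8)"
```

```text
pos [ 432.1 -339.1  251.8] yaw -36.0 shift [ -76.  -149.5 -286.5] turn [-0.576 -0.006  0.006] j6 -0.16 ft [ 1.4 -0.2  0.1] op 95.3
 per-row x 8 [ -9.6  -9.3 -39.9] [-0.072  -0.0008  0.0008] j1..6 [-0.79  0.32  1.64  0.    1.19 -0.16] t 0.9
```

Tracking is good. I'll continue.

>>> {"fn": "servo_tool", "kwargs": {"steps": "-9.6 -9.3 -42 -0.074 -0.001 0.001 95;-9.6 -9.3 -42 -0.074 -0.001 0.001 95;-9.6 -9.3 -42 -0.074 -0.001 0.001 95;-9.6 -9.3 -42 -0.074 -0.001 0.001 95;-9.6 -9.3 -42 -0.074 -0.001 0.001 95;-9.6 -9.3 -42 -0.074 -0.001 0.001 95;-9.6 -9.3 -42 -0.074 -0.001 0.001 95;0 0 0 0 0 0 95"}}

```text
t: 1.7
eef_pos: [486.8, -30.3, 321.9]
tcp_rot: [-2.214, 1.569, 2.417]
ft_force: [0.4, -0.8, -0.1]
opening: 1.0
```

```bash
python3 - <<'E'
from h import *
plan([580,327,200],-5,8)
c=get_calibration("wrist");p,d=read_camera("wrist");cv2.imwrite("pics/w1.png",p)
import pickle;pickle.dump((c,p,d),open("pics/w1.pkl","wb"))
p,d=read_camera("top");cv2.imwrite("pics/top1.png",p)
E
```

```text
pos [486.8 -30.3 321.9] yaw -4.7 shift [ 122.1   63.8 -363.6] turn [ 0.005 -0.001  0.001] j6 -0.12 ft [ 0.4 -0.8 -0.1] op 95.1
 per-row x 8 [ 15.3   7.9 -45.5] [ 0.0007 -0.0001  0.0001] j1..6 [-0.2   0.17  1.66  0.    1.32 -0.12] t 1.7
```

View pics/w1.png

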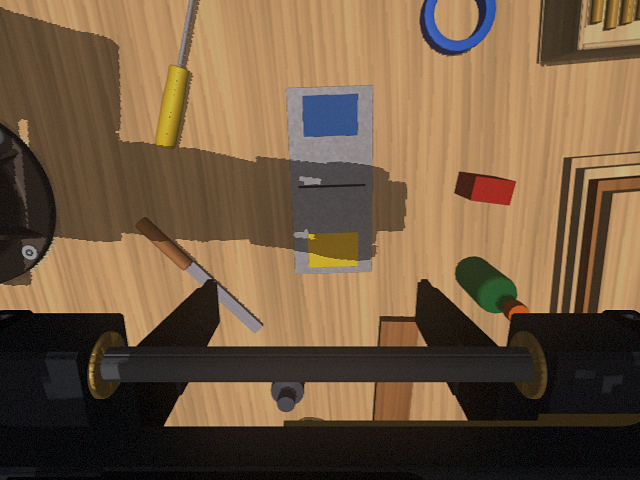

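The wrist view shows the whole board: blue tape at about (330,115), the line at (332,185) and yellow at (333,250), partly in the arm's shadow. Red is at (488,190), the glue at (490,285) and the weight at (287,392).

```bash
python3 - <<'E'
from h import *
import pickle
c,p,d=pickle.load(open("pics/w1.pkl","rb"))
hsv=cv2.cvtColor(p,cv2.COLOR_BGR2HSV)
C={}
for n,lo,hi in(("blue",(100,100,30),(125,255,255)),("yellow",(22,150,40),(35,255,255))):
    m=cv2.inRange(hsv,lo,hi);m[:,:280]=0;m[:,380:]=0;m[:70]=0;m[280:]=0
    m=cv2.morphologyEx(m,cv2.MORPH_OPEN,np.ones((3,3)))
    cn=max(cv2.findContours(m,0,1)[0],key=cv2.contourArea)
    r=rect(ray(c,cn[:,0],9));print(n,cv2.boundingRect(cn),r,ray(c,[cv2.minAreaRect(cn)[0]],9)[0]);C[n]=r[0][:2]
b,y=C["blue"],C["yellow"];print("mid",(b+y)/2,"dist",np.linalg.norm(b-y),"yaw",np.degrees(np.arctan2(*(b-y)[::-1]))-90)
m=cv2.inRange(p,(0,0,0),(45,45,45));m[:,:295]=0;m[:,370:]=0;m[:175]=0;m[195:]=0
v,u=np.nonzero(m);print("line",len(u),rect(ray(c,np.c_[u,v],9)))
# grey board: low saturation
m=((hsv[...,1]<45)&(hsv[...,2]>30)).astype(np.uint8)*255;m[:,:280]=0;m[:,390:]=0;m[280:]=0
m|=cv2.inRange(hsv,(100,100,30),(125,255,255))|cv2.inRange(hsv,(22,150,40),(35,255,255));m[:,:280]=0;m[:,390:]=0;m[:70]=0;m[280:]=0
m=cv2.morphologyEx(m,cv2.MORPH_CLOSE,np.ones((7,7)))
cn=max(cv2.findContours(m,0,1)[0],key=cv2.contourArea);print("board",cv2.boundingRect(cn),rect(ray(c,cn[:,0],9)))
W=cloud(c,d);print("bench z",np.median(W[60:80,250:400,2]),"board z",np.median(W[150:160,310:350,2]))
E
```

```text
blue (303, 94, 55, 43) (array([511.6,  69.5,  69.3,  49.7]), -2.3) [511.54151855  69.72101044   9.        ]
yellow (309, 253, 49, 14) (array([ 502.1, -125.1,   68.5,   19.4]), -4.6) [ 502.01047826 -125.00940987    9.        ]
mid [506.85 -27.8 ] dist 194.8317479262556 yaw -2.794851602214962
line 132 (array([507.3, -20.3,  87.5,   2.6]), -2.9)
board (286, 85, 87, 189) (array([506.9, -20.2, 248.6, 109.2]), 87.1)
bench z -0.4817229058399255 board z 8.571858670177306
```

```bash
python3 -c "
from h import *
plan([578,310,200],-5,8)"
```

```text
pos [487.  -33.4 320.7] yaw -5.0 shift [ 120.6   61.2 -350. ] turn [ 0.    -0.     0.003] j6 -0.12 ft [-0.  -0.1 -0.1] op 94.8
 per-row x 8 [ 15.1   7.6 -43.8] [ 0.0001 -0.      0.0003] j1..6 [-0.2   0.17  1.66 -0.    1.32 -0.12] t 1.8
```

>>> {"fn": "servo_tool", "kwargs": {"steps": "15.3 8 -46 0.001 0 0 95;15.3 8 -46 0.001 0 0 95;15.3 8 -46 0.001 0 0 95;15.3 8 -46 0.001 0 0 95;15.3 8 -46 0.001 0 0 95;15.3 8 -46 0.001 0 0 95;15.3 8 -46 0.001 0 0 95;15 8 -25 0 0 0 95"}}

```text
t: 2.6
eef_pos: [593.3, 301.9, 189.5]
tcp_rot: [-0.633, 1.565, -2.326]
ft_force: [0.2, 0.5, -0.7]
opening: 0.998
```

```bash
cat >> h.py <<'E'
import pickle
def shot(n):
    c=get_calibration("wrist");p,d=read_camera("wrist");cv2.imwrite(f"pics/{n}.png",p);pickle.dump((c,p,d),open(f"pics/{n}.pkl","wb"));return c,p,d
E
python3 - <<'E'
from h import *
plan([578,327,40],-5,8)
c,p,d=shot("w2");print(proj(c,[578,327,60]))
E
```

```text
pos [593.3 301.9 189.5] yaw -7.0 shift [149.4 -17.7 -23.8] turn [-0.035  0.005  0.004] j6 0.5 ft [ 0.2  0.5 -0.7] op 94.9
 per-row x 8 [18.7 -2.2 -3. ] [-0.0044  0.0006  0.0005] j1..6 [ 0.37  0.54  1.43 -0.    1.17  0.5 ] t 2.6
[296.11766531 198.92974867]
```

View pics/w2.png

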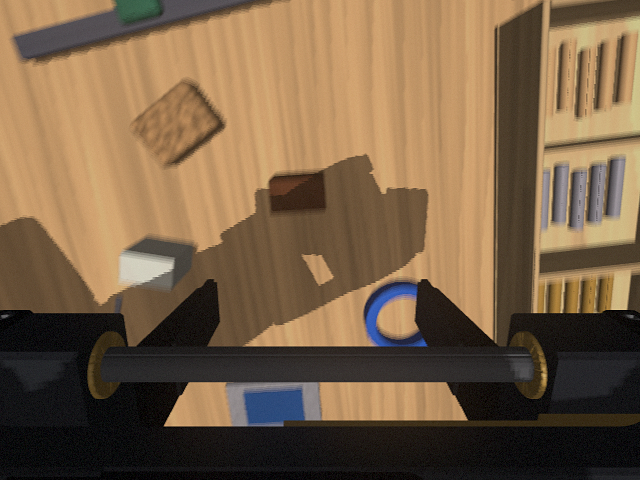

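The dark panel is at about (298,192), with the white divider at (155,262). I'll measure both top faces from depth.

```bash
cat >> h.py <<'E'
def face(n,guess,lo,hi,rad=60):
    c,p,d=pickle.load(open(f"pics/{n}.pkl","rb")) if isinstance(n,str) else n
    W=cloud(c,d);m=(d>0)&(W[...,2]>lo)&(W[...,2]<hi)&(np.hypot(W[...,0]-guess[0],W[...,1]-guess[1])<rad)
    k,l,st,_=cv2.connectedComponentsWithStats(m.astype(np.uint8))
    i=1+np.argmax(st[1:,4]);P=W[l==i]
    # pixel contour -> ray onto the median top height
    cn=max(cv2.findContours((l==i).astype(np.uint8),0,1)[0],key=cv2.contourArea)[:,0]
    z=np.median(P[:,2]);r=rect(ray(c,cn,z));print("face",st[i],r,"z",round(z,1),"|cloud",rect(P));return r
E
python3 - <<'E'
from h import *
face("w2",(578,327),54,66);face("w2",(428,274),54,66)
plan([578,327,30],-5,8)
E
```

```text
face [ 266  180   59   38 1941] (array([577.2, 327.5,  49.8,  30.5]), -3.2) z 59.5 |cloud (array([577.1, 327.2,  50. ,  30.2]), -2.9)
face [ 117  254   57   39 1760] (array([428.6, 274.9,  51.9,  32.3]), -16.5) z 59.6 |cloud (array([427.1, 274.1,  50.8,  30.8]), -17.1)
pos [593.5 303.4 186.1] yaw -7.0 shift [156.1 -17.3 -22.5] turn [-0.034  0.006  0.007] j6 0.5 ft [-3.1  0.8 -3.7] op 94.8
 per-row x 8 [19.5 -2.2 -2.8] [-0.0043  0.0007  0.0008] j1..6 [ 0.37  0.55  1.43 -0.    1.17  0.5 ] t 2.65
```

```bash
python3 -c "
from h import *
plan([577.1,327.3,90],-3,4)"
```

```text
pos [593.5 303.4 186.1] yaw -7.0 shift [ 96.1 -18.6 -22.3] turn [-0.069  0.006  0.007] j6 0.5 ft [-3.1  0.8 -3.7] op 94.8
 per-row x 4 [24.  -4.6 -5.6] [-0.0173  0.0014  0.0017] j1..6 [ 0.37  0.55  1.43 -0.    1.17  0.5 ] t 2.65
```

>>> {"fn": "servo_tool", "kwargs": {"steps": "24 -4.6 -5.6 -0.017 0.001 0.002 95;24 -4.6 -5.6 -0.017 0.001 0.002 95;24 -4.6 -5.6 -0.017 0.001 0.002 95;24 -4.6 -5.6 -0.017 0.001 0.002 95;0 0 0 0 0 0 95;0 0 0 0 0 0 95;0 0 0 0 0 0 95;0 0 0 0 0 0 95"}}

```text
t: 3.45
eef_pos: [582.8, 317.8, 81.6]
tcp_rot: [-0.588, 1.563, -2.226]
ft_force: [-0.2, 0.3, 0.2]
opening: 1.001
```

```bash
python3 -c "
from h import *
plan([577.1,327.3,25],-3,4)"
```

```text
pos [582.8 317.8  81.6] yaw -3.8 shift [56.5 -6.1 -9.5] turn [-0.015  0.006  0.004] j6 0.47 ft [-0.2  0.3  0.2] op 95.2
 per-row x 4 [14.1 -1.5 -2.3] [-0.0037  0.0015  0.001 ] j1..6 [ 0.4   0.65  1.55 -0.    0.95  0.47] t 3.45
```

>>> {"fn": "servo_tool", "kwargs": {"steps": "6 -2 -3.5 -0.005 0.003 0.002 95;12 -2 -3 -0.005 0.003 0.002 95;14 -1.5 -2.5 -0.004 0 0 95;12 -0.5 -0.5 0 0 0 95;8 0 0 0 0 0 95;0 0 0 0 0 0 95;0 0 0 0 0 0 95;0 0 0 0 0 0 95"}}

```text
t: 4.25
eef_pos: [577.5, 328.5, 26.0]
tcp_rot: [2.139, 1.569, 0.516]
ft_force: [-1.1, -0.1, -0.4]
opening: 0.997
```

```bash
python3 -c "
from h import *
plan([577.1,327.3,25],-3,4)
shot('w3');face('w3',(577,327),54,66)"
```

```text
pos [577.5 328.5  26. ] yaw -3.0 shift [ 1.  -0.4  1.2] turn [ 0.    -0.001 -0.002] j6 0.47 ft [-1.1 -0.1 -0.4] op 94.9
 per-row x 4 [ 0.2 -0.1  0.3] [ 0.     -0.0003 -0.0004] j1..6 [0.42 0.71 1.59 0.   0.84 0.47] t 4.25
face [ 264  272  104   60 6006] (array([577.5, 328.3,  49.8,  31.4]), -3.0) z 59.4 |cloud (array([577.5, 327.2,  50.2,  30.8]), -3.3)
```

View pics/w3.png

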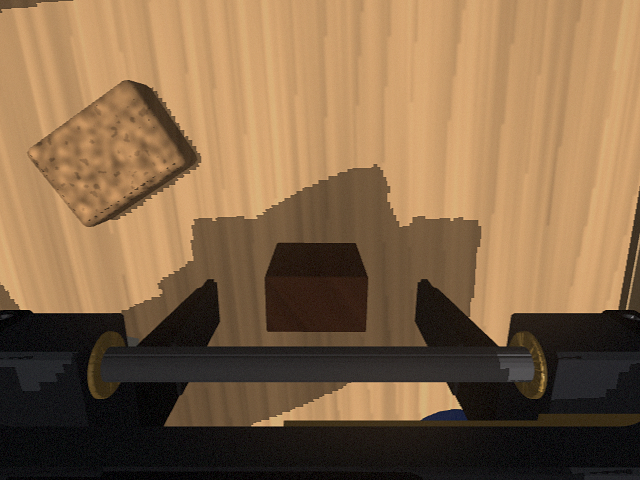

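The dark panel sits between the fingers, with its top face at about (316,300). Closing now.

>>> {"fn": "servo_tool", "kwargs": {"steps": "0 0 0.8 0 0 0 0;0 0 0 0 0 0 0;0 0 0 0 0 0 0;0 0 0 0 0 0 0;0 0 0 0 0 0 0;0 0 0 0 0 0 0;0 0 0 0 0 0 0;-5 0 0 0 0 0 0"}}

```text
t: 5.1
eef_pos: [578.0, 327.6, 32.3]
tcp_rot: [2.093, 1.567, 0.47]
ft_force: [-0.8, 0.0, -0.2]
opening: 0.381
```

```bash
python3 -c "
from h import *
plan([511.5,69.6,130],-2.9,8)
c,p,d=shot('w4');face('w4',(577,327),54,72)"
```

```text
pos [578.  327.6  32.3] yaw -3.0 shift [-98.3 -52.5 260.9] turn [-0.002 -0.002 -0.003] j6 0.47 ft [-0.8  0.  -0.2] op 36.3
 per-row x 8 [-12.3  -6.6  32.6] [-0.0002 -0.0002 -0.0004] j1..6 [0.42 0.7  1.59 0.   0.85 0.47] t 5.1
face [ 265  266  101   58 4796] (array([577.7, 328.4,  49.9,  31. ]), -3.0) z 59.4 |cloud (array([577.3, 327.3,  49.6,  30.5]), -3.5)
```

View pics/w4.png

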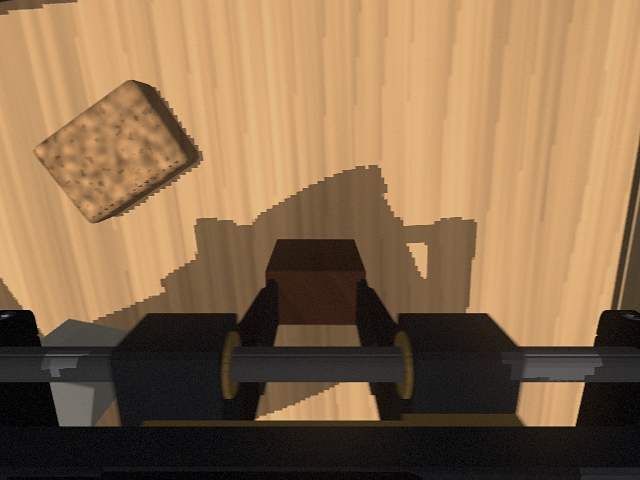

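The fingers look to be in contact, but the opening reads 36 mm rather than 50. I'll do a small test lift.

>>> {"fn": "servo_tool", "kwargs": {"steps": "6 0 0 0 0 0 0;0 0 0 0 0 0 0;0 0 0 0 0 0 0;0 0 0 0 0 0 0;0 0 0 0 0 0 0;-10 0 0 0 0 0 0;-15 0 0 0 0 0 0;0 0 0 0 0 0 0"}}

```text
t: 5.95
eef_pos: [578.7, 328.0, 54.7]
tcp_rot: [2.07, 1.565, 0.447]
ft_force: [-0.9, -0.5, 0.2]
opening: 0.004
```

```bash
python3 -c "
from h import *
plan([511.5,69.6,130],-2.9,8)
c,p,d=shot('w5');face('w5',(577,327),54,112)"
```

```text
pos [578.7 328.   54.7] yaw -3.0 shift [-76.3 -53.2 261.3] turn [-0.002 -0.003 -0.005] j6 0.47 ft [-0.9 -0.5  0.2] op 0.4
 per-row x 8 [-9.5 -6.7 32.7] [-0.0002 -0.0003 -0.0006] j1..6 [0.42 0.68 1.57 0.   0.89 0.47] t 5.95
face [ 269  254   90   82 4354] (array([576.9, 318.7,  49.7,  49.6]), -3.1) z 59.5 |cloud (array([577.4, 327.5,  50.2,  30. ]), -3.1)
```

View pics/w5.png

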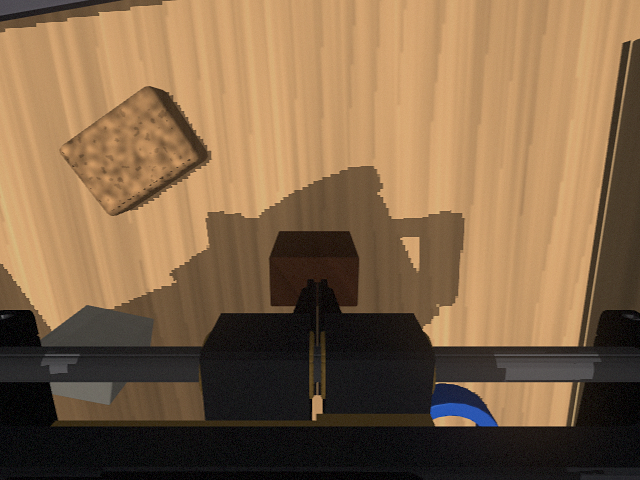

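The fingers shut without the block. Before retrying I need to find why, so I'll compare finger depth with block depth in the same images.

```bash
python3 - <<'E'
from h import *
for n,pts in(("w3",[(212,284),(205,300),(425,284),(435,300),(190,330)]),("w4",[(270,284),(265,300),(255,320),(316,300)]),("w5",[(312,284),(310,296),(308,310),(325,284),(316,282),(290,290),(345,290)])):
    c,p,d=pickle.load(open(f"pics/{n}.pkl","rb"));W=cloud(c,d)
    for u,v in pts: print(n,u,v,"depth",d[v,u].round(1),W[v,u].round(1))
    R=np.array(c["R"]);print(" cam",(-R.T@np.array(c["t"]).ravel()).round(1))
E
```

```text
w3 212 284 depth 179.1 [530.  342.7  65.3]
w3 205 300 depth 164.7 [530.9 341.5  80.6]
w3 425 284 depth 175.3 [628.1 339.   68.9]
w3 435 300 depth 159.2 [627.7 338.7  85.7]
w3 190 330 depth 144.7 [530.9 338.9 102.1]
 cam [582.2 407.4 232.3]
w4 270 284 depth 175.7 [557.9 341.6  74.8]
w4 265 300 depth 157.8 [558.  342.   93.2]
w4 255 320 depth 140.6 [556.6 342.2 111.1]
w4 316 300 depth 193.1 [578.1 326.3  60.8]
 cam [582.4 406.4 238.7]
w5 312 284 depth 175.4 [577.7 341.1  97.5]
w5 310 296 depth 162.1 [577.  341.2 111.2]
w5 308 310 depth 149.3 [576.4 341.2 124.6]
w5 325 284 depth 175.4 [583.6 340.7  97.5]
w5 316 282 depth 182.4 [579.4 339.3  90.7]
w5 290 290 depth 217.5 [563.9 322.7  59. ]
w5 345 290 depth 216.9 [594.9 321.3  59.7]
 cam [582.7 406.6 261.2]
```

```bash
python3 - <<'E'
from h import *
plan([577.1,327.3,25],-3,4)
p,d=read_camera("scene");c=get_calibration("scene");np.savez("pics/s6.npz",p=p,d=d)
pt,_=pose();print(proj(c,pt),proj(c,[577,327,60]),proj(c,[577,327,0]))
u,v=proj(c,pt).astype(int)
a=p[v-110:v+50,u-90:u+90];cv2.imwrite("pics/s6.png",cv2.resize(a,None,fx=3.6,fy=3.6,interpolation=cv2.INTER_NEAREST))
E
```

```text
pos [578.3 327.7  53.7] yaw -3.0 shift [28.7 -1.3  0.6] turn [-0.    -0.002 -0.004] j6 0.47 ft [ 0.4  0.  -0.2] op 0.2
 per-row x 4 [ 7.2 -0.3  0.1] [-0.     -0.0006 -0.0011] j1..6 [0.42 0.68 1.57 0.   0.89 0.47] t 6.0
[484.56830897 178.62639475] [484.76143776 176.35379982] [479.67207607 193.9425017 ]
```

View pics/s6.png

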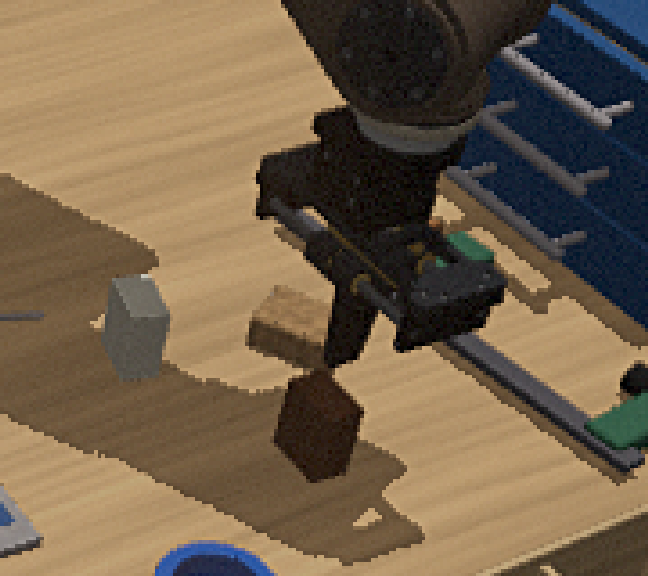

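In the scene view the shut fingertips are at crop (340,365), clearly above the panel top. Three things agree: the wrist depth (tip z≈90 while the reported TCP z is 54.7), this view, and the empty closure. The real tips are about 35 mm above the reported TCP, so I'll apply that correction from here on.

>>> {"fn": "servo_tool", "kwargs": {"steps": "0 0 0 0 0 0 85;0 0 0 0 0 0 85;0 0 0 0 0 0 85;0 0 0 0 0 0 85;0 0 0 0 0 0 85;0 0 0 0 0 0 85;0 0 0 0 0 0 85;0 0 0 0 0 0 85"}}

```text
t: 6.85
eef_pos: [577.3, 327.3, 51.6]
tcp_rot: [2.151, 1.569, 0.528]
ft_force: [0.4, -0.5, 0.3]
opening: 0.62
```

```bash
python3 -c "
from h import *
plan([577.3,327.3,-9],-3,4)"
```

```text
pos [577.3 327.3  51.6] yaw -3.0 shift [60.6 -0.   0. ] turn [-0.    -0.001 -0.001] j6 0.47 ft [ 0.4 -0.5  0.3] op 59.0
 per-row x 4 [15.2 -0.  -0. ] [-0.     -0.0002 -0.0003] j1..6 [0.42 0.68 1.58 0.   0.88 0.47] t 6.85
```

>>> {"fn": "servo_tool", "kwargs": {"steps": "0 0 0 0 0 0 85;0 0 0 0 0 0 85;0 0 0 0 0 0 85;8 0 0 0 0 0 85;15 0 0 0 0 0 85;18 0 0 0 0 0 85;14 0 0 0 0 0 85;0 0 0 0 0 0 85"}}

```text
t: 7.65
eef_pos: [576.8, 327.1, -8.6]
tcp_rot: [2.309, 1.57, 0.686]
ft_force: [-0.2, -0.2, 0.3]
opening: 0.895
```

```bash
python3 -c "
from h import *
plan([577.3,327.3,-9],-3,4)"
```

```text
pos [576.8 327.1  -8.6] yaw -3.0 shift [ 0.4  0.5 -0.3] turn [-0. -0. -0.] j6 0.47 ft [-0.2 -0.2  0.3] op 85.1
 per-row x 4 [ 0.1  0.1 -0.1] [-0.     -0.0001 -0.0001] j1..6 [0.42 0.76 1.61 0.   0.77 0.47] t 7.65
```

>>> {"fn": "servo_tool", "kwargs": {"steps": "0 0 0 0 0 0 10;0 0 0 0 0 0 10;0 0 0 0 0 0 10;0 0 0 0 0 0 10;0 0 0 0 0 0 10;0 0 0 0 0 0 10;-5 0 0 0 0 0 10;-10 0 0 0 0 0 10"}}

```text
t: 8.45
eef_pos: [576.9, 327.1, 7.5]
tcp_rot: [2.306, 1.57, 0.683]
ft_force: [-1.5, -0.7, -1.4]
opening: 0.523
```

```bash
python3 -c "
from h import *
plan([511.5,69.6,100],-2.9,8)
c,p,d=shot('w7');face('w7',(577,327),54,100)"
```

```text
pos [576.9 327.1   7.5] yaw -3.0 shift [-92.6 -51.7 260.5] turn [-0.002 -0.    -0.   ] j6 0.47 ft [-1.5 -0.7 -1.4] op 49.8
 per-row x 8 [-11.6  -6.5  32.6] [-0.0002 -0.0001 -0.0001] j1..6 [0.42 0.73 1.6  0.   0.8  0.47] t 8.45
face [  214   283   206    64 10727] (array([578. , 336.6,  83.1,  27.5]), -3.0) z 74.5 |cloud (array([577.7, 332.3,  71.5,  20.5]), -3.4)
```

View pics/w7.png

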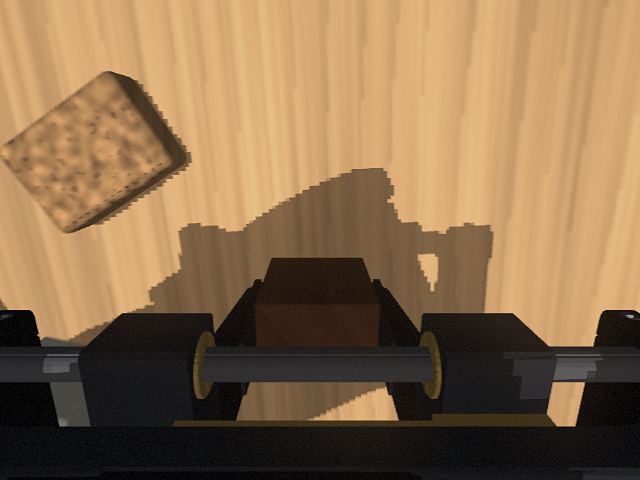

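The dark panel is gripped: opening 49.8 mm, and the block at (318,305) moved up with the tool. Carrying it to the blue tape.

>>> {"fn": "servo_tool", "kwargs": {"steps": "-30 0 5 0 0 0 10;-30 -7 30 0 0 0 10;-15 -7 38 0 0 0 10;0 -8 40 0 0 0 10;0 -8 40 0 0 0 10;0 -8 40 0 0 0 10;0 -7 35 0 0 0 10;0 -6 30 0 0 0 10"}}

```text
t: 9.3
eef_pos: [513.1, 67.6, 92.1]
tcp_rot: [1.848, 1.557, 0.231]
ft_force: [1.0, -0.2, 0.3]
opening: 0.522
```

```bash
python3 -c "
from h import *
plan([511.5,69.6,40],-2.9,4)"
```

```text
pos [513.1  67.6  92.1] yaw -2.7 shift [52.1 -2.4 -1.7] turn [ 0.004 -0.004 -0.013] j6 0.04 ft [ 1.  -0.2  0.3] op 49.6
 per-row x 4 [13.  -0.5 -0.4] [ 0.0011 -0.001  -0.0033] j1..6 [0.   0.45 1.92 0.   0.76 0.04] t 9.3
```

>>> {"fn": "servo_tool", "kwargs": {"steps": "5 -1 -1 0.002 -0.002 -0.007 10;20 -0.5 -0.5 0.001 -0.001 -0.004 10;25 0 0 0 0 0 10;20 0 0 0 0 0 10;5 0 0 0 0 0 10;0 0 0 0 0 0 10;0 0 0 0 0 0 10;0 0 0 0 0 0 10"}}

```text
t: 10.1
eef_pos: [515.0, 68.0, 20.0]
tcp_rot: [1.679, 1.56, 0.054]
ft_force: [-1.3, 0.4, -0.6]
opening: 0.523
```

```bash
python3 -c "
from h import *
plan([511.4,69.4,0],-2.9,1)
shot('w8')"
```

```text
pos [515.  68.  20.] yaw -3.1 shift [20.  -3.9 -1.2] turn [-0.003 -0.001 -0.011] j6 0.06 ft [-1.3  0.4 -0.6] op 49.7
 per-row x 1 [20.  -3.9 -1.2] [-0.0033 -0.0011 -0.0107] j1..6 [0.   0.57 1.97 0.   0.59 0.06] t 10.1
```

View pics/w8.png

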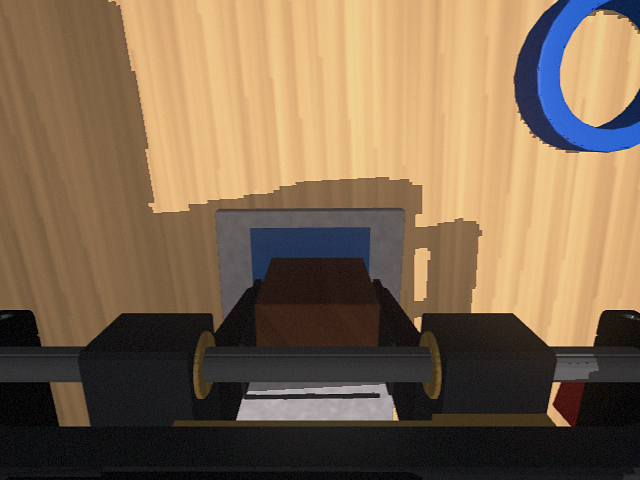

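>>> {"fn": "servo_tool", "kwargs": {"steps": "5 -2 -0.6 -0.002 -0.001 -0.006 10;6 -1.5 -0.4 0 0 -0.004 10;4 -0.5 -0.2 0 0 0 10;0 0 0 0 0 0 10;0 0 0 0 0 0 10;0 0 0 0 0 0 10;0 0 0 0 0 0 10;0 0 0 0 0 0 10"}}

```text
t: 10.95
eef_pos: [511.5, 69.5, 4.9]
tcp_rot: [1.671, 1.569, 0.048]
ft_force: [0.2, 0.2, -1.2]
opening: 0.522
```

```bash
python3 -c "
from h import *
plan([511.4,69.4,0],-2.9,1)"
```

```text
pos [511.5  69.5   4.9] yaw -3.0 shift [ 4.9 -0.1  0.1] turn [-0.001 -0.    -0.002] j6 0.06 ft [ 0.2  0.2 -1.2] op 49.6
 per-row x 1 [ 4.9 -0.1  0.1] [-0.0013 -0.0002 -0.0021] j1..6 [0.01 0.59 1.98 0.   0.56 0.06] t 10.95
```

>>> {"fn": "servo_tool", "kwargs": {"steps": "1.5 0 0 -0.001 0 -0.001 10;1.5 0 0 0 0 -0.001 10;1 0 0 0 0 0 10;0 0 0 0 0 0 10;0 0 0 0 0 0 10;0 0 0 0 0 0 10;0 0 0 0 0 0 10;0 0 0 0 0 0 10"}}

```text
t: 11.75
eef_pos: [511.8, 69.5, 1.4]
tcp_rot: [1.855, 1.57, 0.233]
ft_force: [-0.9, -0.0, 1.9]
opening: 0.522
```

```bash
python3 -c "
from h import *
plan([511.4,69.4,0],-2.9,1)"
```

```text
pos [511.8  69.5   1.4] yaw -2.9 shift [ 1.4 -0.4  0.1] turn [-0.    -0.    -0.001] j6 0.06 ft [-0.9 -0.   1.9] op 49.7
 per-row x 1 [ 1.4 -0.4  0.1] [-0.0002 -0.0002 -0.0008] j1..6 [0.01 0.6  1.98 0.   0.56 0.06] t 11.75
```

>>> {"fn": "servo_tool", "kwargs": {"steps": "0.5 0 0 0 0 0 85;0 0 0 0 0 0 85;0 0 0 0 0 0 85;0 0 0 0 0 0 85;-20 0 0 0 0 0 85;-40 0 0 0 0 0 85;-45 0 0 0 0 0 85;-30 0 0 0 0 0 85"}}

```text
t: 12.55
eef_pos: [509.6, 69.3, 135.9]
tcp_rot: [-1.534, 1.562, 3.127]
ft_force: [-0.5, -0.1, 0.0]
opening: 0.895
```

```bash
python3 -c "
from h import *
plan([702,-45,150],-12,8)
shot('w9');face('w9',(511,70),60,78)"
```

```text
pos [509.6  69.3 135.9] yaw -2.9 shift [-15.8 197.9 104.4] turn [0.158 0.001 0.009] j6 0.06 ft [-0.5 -0.1  0. ] op 85.1
 per-row x 8 [-1.9 25.6 11.3] [0.0198 0.0001 0.0011] j1..6 [0.01 0.39 1.87 0.   0.89 0.06] t 12.55
face [ 287  222   68   42 2761] (array([512.1,  70.4,  49.8,  31.6]), -2.8) z 68.4 |cloud (array([512. ,  69.3,  50.1,  30.7]), -2.9)
```

View pics/w9.png

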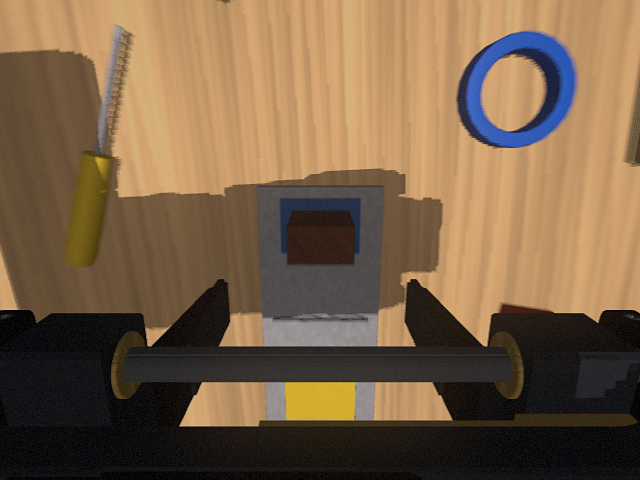

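The dark panel stands on the blue tape at (320,240). It measures (512,69.6) and -2.9°, which is within 1 mm of target. Next is red.

>>> {"fn": "servo_tool", "kwargs": {"steps": "-2 20 8 0.02 0 0 85;-2 26 11.3 0.02 0 0 85;-2 26 11.3 0.02 0 0 85;-2 26 11.3 0.02 0 0 85;-2 26 11.3 0.02 0 0 85;-2 26 11.3 0.02 0 0 85;-1 26 11.3 0.02 0 0 85;0 15 8 0.02 0 0 85"}}

```text
t: 13.4
eef_pos: [695.8, -39.1, 154.6]
tcp_rot: [2.47, 1.57, 0.685]
ft_force: [-1.2, -0.0, -0.4]
opening: 0.893
```

```bash
python3 -c "
from h import *
shot('w10');face('w10',(702,-35),54,66)
plan([702,-35,60],-12,4)"
```

```text
face [ 292  210   62   37 2284] (array([701.8, -34.6,  49.8,  29.8]), -12.2) z 59.4 |cloud (array([701.7, -35. ,  50. ,  30. ]), -12.1)
pos [696.8 -40.6 154.1] yaw -12.4 shift [94.1  3.8 -6.5] turn [-0.007 -0.    -0.001] j6 0.06 ft [-2.1 -1.7 -0.4] op 84.5
 per-row x 4 [23.5  1.  -1.6] [-0.0017 -0.     -0.0002] j1..6 [-0.15  0.62  1.39  0.    1.14  0.06] t 13.45
```

View pics/w10.png

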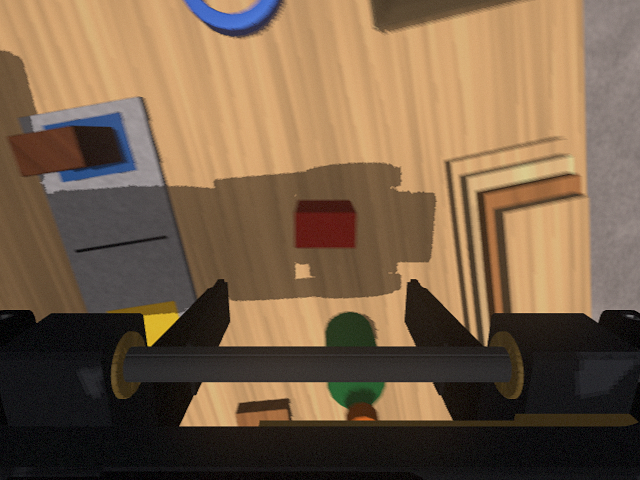

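Red is clear at (326,228). The glue is at (352,360), behind the fingers with about 60 mm of clearance.

>>> {"fn": "servo_tool", "kwargs": {"steps": "15 2 -3 0.002 0 0 85;25 1.5 -2.5 0.002 0 0 85;30 0.5 -1 0 0 0 85;20 0 0 0 0 0 85;5 0 0 0 0 0 85;0 0 0 0 0 0 85;0 0 0 0 0 0 85;0 0 0 0 0 0 85"}}

```text
t: 14.25
eef_pos: [698.6, -30.9, 51.4]
tcp_rot: [-1.687, 1.568, 2.808]
ft_force: [0.5, -0.4, 0.3]
opening: 0.899
```

```bash
python3 -c "
from h import *
plan([701.8,-34.9,-8],-12.1,4)"
```

```text
pos [698.6 -30.9  51.4] yaw -12.4 shift [59.4  4.2  3.2] turn [-0.006 -0.     0.003] j6 0.08 ft [ 0.5 -0.4  0.3] op 85.5
 per-row x 4 [14.8  1.   0.8] [-0.0015 -0.0001  0.0007] j1..6 [-0.14  0.73  1.47  0.    0.95  0.08] t 14.25
```

>>> {"fn": "servo_tool", "kwargs": {"steps": "4 2 1.5 -0.003 0 0.002 85;12 1.5 1.2 -0.003 0 0.001 85;18 0.7 0.5 0 0 0 85;15 0 0 0 0 0 85;8 0 0 0 0 0 85;0 0 0 0 0 0 85;0 0 0 0 0 0 85;0 0 0 0 0 0 85"}}

```text
t: 15.05
eef_pos: [703.9, -35.9, -7.1]
tcp_rot: [1.702, 1.566, -0.079]
ft_force: [-0.1, -0.5, 0.0]
opening: 0.893
```

```bash
python3 -c "
from h import *
plan([701.8,-34.9,-8],-12.1,4)
shot('w11');face('w11',(702,-35),54,66,45)"
```

```text
pos [703.9 -35.9  -7.1] yaw -12.1 shift [ 0.9 -2.3 -0.5] turn [ 0.001 -0.001 -0.005] j6 0.07 ft [-0.1 -0.5  0. ] op 84.9
 per-row x 4 [ 0.2 -0.6 -0.1] [ 0.0002 -0.0002 -0.0013] j1..6 [-0.14  0.8   1.5   0.    0.84  0.07] t 15.05
face [ 249  296  126   51 6130] (array([703.4, -29. ,  49.7,  22.2]), -12.2) z 59.4 |cloud (array([703.2, -30.3,  50.3,  21.3]), -12.8)
```

>>> {"fn": "servo_tool", "kwargs": {"steps": "0.5 -1 -0.6 0 0 -0.004 85;0 -0.5 -0.2 0 0 0 10;0 0 0 0 0 0 10;0 0 0 0 0 0 10;0 0 0 0 0 0 10;0 0 0 0 0 0 10;0 0 0 0 0 0 10;0 0 0 0 0 0 10"}}

```text
t: 15.9
eef_pos: [703.3, -34.7, -5.6]
tcp_rot: [1.813, 1.567, 0.032]
ft_force: [0.5, 0.4, -0.1]
opening: 0.525
```

```bash
python3 -c "
from h import *
plan([502.5,-110.2,100],-2.9,8)"
```

```text
pos [703.3 -34.7  -5.6] yaw -12.0 shift [-106.4 -180.3  115.7] turn [-0.16  -0.001 -0.004] j6 0.07 ft [ 0.5  0.4 -0.1] op 49.9
 per-row x 8 [-13.3 -23.5  12.9] [-0.02   -0.0001 -0.0005] j1..6 [-0.14  0.8   1.49  0.    0.85  0.07] t 15.9
```

>>> {"fn": "servo_tool", "kwargs": {"steps": "-25 -3 0 0 0 0 10;-35 -20 5 -0.02 0 0 10;-30 -27 12 -0.023 0 0 10;-12 -29 15 -0.024 0 0 10;0 -29 18 -0.024 0 0 10;0 -28 19 -0.023 0 0 10;0 -26 18 -0.023 0 0 10;0 -18 14 -0.02 0 0 10"}}

```text
t: 16.7
eef_pos: [506.0, -109.5, 98.2]
tcp_rot: [1.51, 1.567, -0.105]
ft_force: [-0.3, -1.1, -0.0]
opening: 0.529
```

```bash
python3 -c "
from h import *
plan([502.5,-110.2,30],-2.9,4)"
```

```text
pos [ 506.  -109.5   98.2] yaw -2.5 shift [68.2 -3.7  0.8] turn [ 0.007  0.    -0.004] j6 -0.3 ft [-0.3 -1.1 -0. ] op 50.3
 per-row x 4 [17.1 -0.9  0.2] [ 0.0017  0.0001 -0.0009] j1..6 [-0.34  0.44  1.91  0.    0.79 -0.3 ] t 16.7
```

>>> {"fn": "servo_tool", "kwargs": {"steps": "8 -0.5 0.4 0.004 0 -0.002 10;20 0 0.2 0.002 0 -0.002 10;25 0 0 0 0 0 10;20 0 0 0 0 0 10;5 0 0 0 0 0 10;0 0 0 0 0 0 10;0 0 0 0 0 0 10;0 0 0 0 0 0 10"}}

```text
t: 17.5
eef_pos: [507.2, -111.1, 18.9]
tcp_rot: [1.209, 1.567, -0.417]
ft_force: [-0.6, -0.8, -0.2]
opening: 0.524
```

```bash
python3 -c "
from h import *
plan([502.5,-110.2,3.4],-2.9,1)"
```

```text
pos [ 507.2 -111.1   18.9] yaw -3.1 shift [15.5 -4.8 -0.7] turn [-0.004  0.001 -0.004] j6 -0.29 ft [-0.6 -0.8 -0.2] op 49.8
 per-row x 1 [15.5 -4.8 -0.7] [-0.004   0.0014 -0.0036] j1..6 [-0.34  0.57  1.97 -0.    0.6  -0.29] t 17.5
```

>>> {"fn": "servo_tool", "kwargs": {"steps": "3 -2.5 -0.4 -0.002 0.001 -0.002 10;5 -1.8 -0.3 -0.001 0 -0.001 10;3 -0.5 0 0 0 0 10;1 0 0 0 0 0 10;0 0 0 0 0 0 10;0 0 0 0 0 0 10;0 0 0 0 0 0 10;0 0 0 0 0 0 10"}}

```text
t: 18.3
eef_pos: [503.0, -110.3, 7.7]
tcp_rot: [1.232, 1.567, -0.39]
ft_force: [0.1, -0.4, -1.6]
opening: 0.528
```

```bash
python3 -c "
from h import *
plan([502.5,-110.2,3.4],-2.9,1)"
```

```text
pos [ 503.  -110.3    7.7] yaw -3.0 shift [ 4.3 -0.5 -0.1] turn [-0.001  0.001 -0.003] j6 -0.29 ft [ 0.1 -0.4 -1.6] op 50.2
 per-row x 1 [ 4.3 -0.5 -0.1] [-0.0009  0.0012 -0.0034] j1..6 [-0.34  0.59  1.99 -0.    0.57 -0.29] t 18.3
```

>>> {"fn": "servo_tool", "kwargs": {"steps": "2 -0.4 0 0 0.001 -0.003 10;1.5 0 0 0 0 0 10;0.5 0 0 0 0 0 10;0.3 0 0 0 0 0 10;0 0 0 0 0 0 10;0 0 0 0 0 0 10;0 0 0 0 0 0 10;0 0 0 0 0 0 10"}}

```text
t: 19.1
eef_pos: [502.8, -110.4, 3.4]
tcp_rot: [1.192, 1.57, -0.43]
ft_force: [-0.3, 0.2, 0.5]
opening: 0.523
```

```bash
python3 -c "
from h import *
plan([502.5,-110.2,3.4],-2.9,1)"
```

```text
pos [ 502.8 -110.4    3.4] yaw -3.0 shift [-0.  -0.3 -0.2] turn [-0.001  0.    -0.001] j6 -0.29 ft [-0.3  0.2  0.5] op 49.7
 per-row x 1 [-0.  -0.3 -0.2] [-0.0009  0.0003 -0.0007] j1..6 [-0.34  0.59  1.99 -0.    0.56 -0.29] t 19.1
```

>>> {"fn": "servo_tool", "kwargs": {"steps": "0.7 0 0 0 0 0 10;0 0 0 0 0 0 85;0 0 0 0 0 0 85;0 0 0 0 0 0 85;0 0 0 0 0 0 85;-20 0 0 0 0 0 85;-45 0 0 0 0 0 85;-45 0 0 0 0 0 85"}}

```text
t: 19.9
eef_pos: [500.1, -109.6, 111.1]
tcp_rot: [-1.854, 1.561, 2.807]
ft_force: [0.0, -0.1, -0.8]
opening: 0.888
```

```bash
python3 -c "
from h import *
shot('w12');face('w12',(503,-110),60,78);face('w12',(512,70),60,78)
plan([430,262,140],-16.5,9)"
```

```text
face [ 284  233   75   45 3263] (array([ 503. , -110.2,   49.8,   31.4]), -2.8) z 68.4 |cloud (array([ 503. , -111.3,   50.1,   30.8]), -3.1)Traceback (most recent call last):
  File "<string>", line 3, in <module>
    shot('w12');face('w12',(503,-110),60,78);face('w12',(512,70),60,78)
                                             ~~~~^^^^^^^^^^^^^^^^^^^^^^
  File "h.py", line 49, in face
    i=1+np.argmax(st[1:,4]);P=W[l==i]
        ~~~~~~~~~^^^^^^^^^^
    return _wrapfunc(a, 'argmax', axis=axis, out=out, **kwds)
    return bound(*args, **kwds)
ValueError: attempt to get argmax of an empty sequence
```

View pics/w12.png

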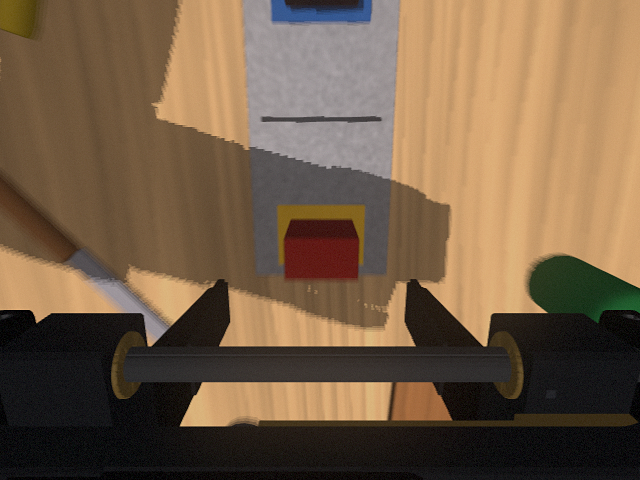

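Red stands on the yellow tape at (321,250) and measures (503,-110.7), -2.9°. Next, the divider.

```bash
python3 -c "
from h import *
plan([432,255,140],-16.5,9)"
```

```text
pos [ 502.8 -110.4  117.7] yaw -2.9 shift [ -22.1  -89.6 -361.3] turn [ 0.237 -0.     0.001] j6 -0.29 ft [ 1.5 -0.1  6.4] op 84.9
 per-row x 9 [ -2.5 -14.1 -39. ] [ 0.0263 -0.      0.0001] j1..6 [-0.34  0.41  1.89 -0.    0.84 -0.29] t 19.95
```

>>> {"fn": "servo_tool", "kwargs": {"steps": "-5 -12 -30 0.025 0 0 85;-4 -16 -44 0.03 0 0 85;-3 -16 -45 0.03 0 0 85;-3 -16 -45 0.03 0 0 85;-2 -16 -45 0.03 0 0 85;-2 -16 -45 0.03 0 0 85;-2 -15 -44 0.03 0 0 85;0 -14 -40 0.03 0 0 85"}}

```text
t: 20.75
eef_pos: [437.5, 249.1, 141.2]
tcp_rot: [1.722, 1.562, -0.153]
ft_force: [0.1, 0.1, -0.2]
opening: 0.89
```

```bash
python3 -c "
from h import *
plan([428,270,60],-16.5,4)"
```

```text
pos [437.5 249.1 141.2] yaw -17.4 shift [ 81.1 -16.1 -17. ] turn [-0.016 -0.001 -0.009] j6 0.7 ft [ 0.1  0.1 -0.2] op 84.7
 per-row x 4 [20.3 -3.9 -4.3] [-0.0041 -0.0003 -0.0023] j1..6 [ 0.39  0.36  1.9  -0.01  0.87  0.7 ] t 20.75
```

>>> {"fn": "servo_tool", "kwargs": {"steps": "5 -2 -3 -0.008 0 -0.004 85;5 -2 -3 -0.008 0 -0.004 85;0 -1 -1 0 0 0 85;0 0 0 0 0 0 85;0 0 0 0 0 0 85;0 0 0 0 0 0 85;0 0 0 0 0 0 85;0 0 0 0 0 0 85"}}

```text
t: 21.55
eef_pos: [434.6, 258.0, 130.0]
tcp_rot: [2.621, 1.569, 0.764]
ft_force: [-0.2, -0.4, -0.9]
opening: 0.888
```

```bash
python3 -c "
from h import *
shot('w13');face('w13',(428,274),54,66)
plan([428,274,45],-16.5,4)"
```

```text
face [ 267  205   68   41 2693] (array([427.3, 274.8,  49.8,  30.3]), -16.4) z 59.4 |cloud (array([427.1, 274.2,  50. ,  29.9]), -16.4)
pos [434.6 258.1 130. ] yaw -16.4 shift [ 85.  -10.9 -13.3] turn [ 0.001 -0.001 -0.001] j6 0.69 ft [ 0.7  0.1 -0.5] op 85.1
 per-row x 4 [21.2 -2.7 -3.3] [ 0.0003 -0.0003 -0.0002] j1..6 [0.4  0.38 1.9  0.   0.85 0.69] t 21.6
```

View pics/w13.png

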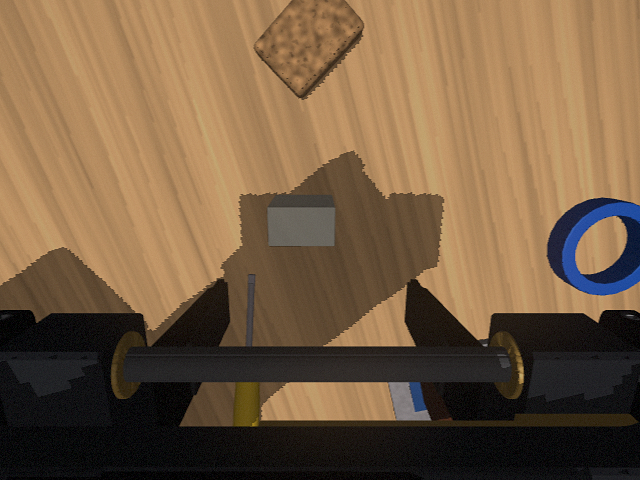

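The divider at (301,225) is clear of the screwdriver.

>>> {"fn": "servo_tool", "kwargs": {"steps": "10 -5 -7 0 0 0 85;25 -4 -5 0 0 0 85;25 -2 -2.5 0 0 0 85;18 -0.7 -0.5 0 0 0 85;5 0 0 0 0 0 85;0 0 0 0 0 0 85;0 0 0 0 0 0 85;0 0 0 0 0 0 85"}}

```text
t: 22.4
eef_pos: [427.2, 279.1, 43.2]
tcp_rot: [2.461, 1.567, 0.604]
ft_force: [0.7, -0.8, 0.1]
opening: 0.893
```

```bash
python3 -c "
from h import *
plan([427.3,274.4,-7],-16.4,4)"
```

```text
pos [427.2 279.1  43.2] yaw -16.4 shift [50.2  1.3  4.6] turn [-0.001 -0.003 -0.002] j6 0.73 ft [ 0.7 -0.8  0.1] op 84.9
 per-row x 4 [12.6  0.3  1.1] [-0.0002 -0.0008 -0.0006] j1..6 [0.45 0.52 1.98 0.   0.64 0.73] t 22.4
```

>>> {"fn": "servo_tool", "kwargs": {"steps": "4 0.7 2 0 -0.002 -0.001 85;12 0.5 1.4 0 -0.001 -0.001 85;15 0 0.5 0 0 0 85;12 0 0 0 0 0 85;5 0 0 0 0 0 85;0 0 0 0 0 0 85;0 0 0 0 0 0 85;0 0 0 0 0 0 85"}}

```text
t: 23.2
eef_pos: [428.8, 274.5, -6.3]
tcp_rot: [2.206, 1.566, 0.347]
ft_force: [0.4, -1.0, 0.0]
opening: 0.893
```

```bash
python3 -c "
from h import *
plan([427.3,274.4,-7],-16.4,4)"
```

```text
pos [428.8 274.5  -6.3] yaw -16.5 shift [ 0.7 -1.4  0.5] turn [-0.002 -0.003 -0.004] j6 0.73 ft [ 0.4 -1.   0. ] op 84.9
 per-row x 4 [ 0.2 -0.4  0.1] [-0.0005 -0.0007 -0.0009] j1..6 [ 0.44  0.61  2.01 -0.    0.52  0.73] t 23.2
```

>>> {"fn": "servo_tool", "kwargs": {"steps": "0.5 -1 0.4 0 -0.002 -0.003 85;0 -0.3 0 0 0 0 10;0 0 0 0 0 0 10;0 0 0 0 0 0 10;0 0 0 0 0 0 10;0 0 0 0 0 0 10;0 0 0 0 0 0 10;0 0 0 0 0 0 10"}}

```text
t: 24.0
eef_pos: [427.9, 274.9, -5.6]
tcp_rot: [2.352, 1.568, 0.493]
ft_force: [0.6, -0.7, 0.7]
opening: 0.525
```

```bash
python3 -c "
from h import *
plan([507,-20.4,120],-2.9,8)"
```

```text
pos [427.9 274.9  -5.6] yaw -16.5 shift [-125.8  159.9  260.4] turn [-0.237 -0.002 -0.002] j6 0.73 ft [ 0.6 -0.7  0.7] op 49.9
 per-row x 8 [-15.7  16.5  34.5] [-0.0297 -0.0002 -0.0003] j1..6 [0.44 0.6  2.01 0.   0.53 0.73] t 24.0
```

>>> {"fn": "servo_tool", "kwargs": {"steps": "-35 0 0 0 0 0 10;-45 8 20 -0.02 0 0 10;-35 15 35 -0.035 0 0 10;-8 19 42 -0.037 0 0 10;0 20 43 -0.037 0 0 10;0 20 43 -0.037 0 0 10;0 20 42 -0.037 0 0 10;0 18 38 -0.034 0 0 10"}}

```text
t: 24.8
eef_pos: [499.2, -10.0, 121.9]
tcp_rot: [1.405, 1.567, -0.199]
ft_force: [1.0, 1.0, -1.2]
opening: 0.526
```

```bash
python3 -c "
from h import *
plan([507,-20,100],-2.9,4)"
```

```text
pos [499.2 -10.  121.9] yaw -1.9 shift [22.   8.   9.7] turn [ 0.017  0.001 -0.004] j6 -0.12 ft [ 1.   1.  -1.2] op 50.1
 per-row x 4 [5.5 2.  2.4] [ 0.0043  0.0002 -0.001 ] j1..6 [-0.15  0.39  1.93 -0.    0.82 -0.12] t 24.8
```

>>> {"fn": "servo_tool", "kwargs": {"steps": "3 1.5 0 0.008 0 -0.002 10;3 1 0 0.005 0 -0.002 10;3 0 0 0 0 0 10;0 0 0 0 0 0 10;0 0 0 0 0 0 10;0 0 0 0 0 0 10;0 0 0 0 0 0 10;0 0 0 0 0 0 10"}}

```text
t: 25.6
eef_pos: [501.8, -10.9, 112.1]
tcp_rot: [-0.914, 1.57, -2.533]
ft_force: [-0.2, -0.7, -0.4]
opening: 0.525
```

```bash
python3 -c "
from h import *
plan([507,-20,20],-2.9,4)"
```

```text
pos [501.8 -10.9 112.1] yaw -2.7 shift [92.1  5.7  8.8] turn [0.003 0.001 0.001] j6 -0.1 ft [-0.2 -0.7 -0.4] op 49.9
 per-row x 4 [23.   1.4  2.2] [0.0008 0.0002 0.0002] j1..6 [-0.15  0.4   1.93 -0.    0.81 -0.1 ] t 25.6
```

>>> {"fn": "servo_tool", "kwargs": {"steps": "5 3 5 0.001 0 0 10;15 2.2 3.5 0.001 0 0 10;25 1.3 2 0 0 0 10;25 0 0 0 0 0 10;12 0 0 0 0 0 10;0 0 0 0 0 0 10;0 0 0 0 0 0 10;0 0 0 0 0 0 10"}}

```text
t: 26.4
eef_pos: [510.2, -24.1, 27.2]
tcp_rot: [1.129, 1.568, -0.491]
ft_force: [0.4, -0.5, -0.4]
opening: 0.521
```

```bash
python3 -c "
from h import *
plan([507,-20,3.4],-2.9,1)"
```

```text
pos [510.2 -24.1  27.2] yaw -2.8 shift [23.8 -3.4 -4. ] turn [ 0.001  0.001 -0.003] j6 -0.12 ft [ 0.4 -0.5 -0.4] op 49.6
 per-row x 1 [23.8 -3.4 -4. ] [ 0.0009  0.0013 -0.0028] j1..6 [-0.18  0.55  1.98 -0.    0.61 -0.12] t 26.4
```

>>> {"fn": "servo_tool", "kwargs": {"steps": "5 -1.8 -2.2 0 0.001 -0.002 10;8 -1.3 -1.5 0 0 -0.001 10;5 -0.3 -0.3 0 0 0 10;1 0 0 0 0 0 10;0 0 0 0 0 0 10;0 0 0 0 0 0 10;0 0 0 0 0 0 10;0 0 0 0 0 0 10"}}

```text
t: 27.2
eef_pos: [507.8, -19.7, 8.3]
tcp_rot: [1.356, 1.568, -0.265]
ft_force: [-0.0, -0.1, -0.4]
opening: 0.525
```

```bash
python3 -c "
from h import *
plan([507,-20,3.4],-2.9,1)"
```

```text
pos [507.8 -19.7   8.3] yaw -2.8 shift [ 4.9 -0.8  0.4] turn [ 0.001  0.001 -0.003] j6 -0.12 ft [-0.  -0.1 -0.4] op 49.9
 per-row x 1 [ 4.9 -0.8  0.4] [ 0.0012  0.0006 -0.0029] j1..6 [-0.17  0.58  2.   -0.    0.56 -0.12] t 27.2
```

>>> {"fn": "servo_tool", "kwargs": {"steps": "2 -0.6 0.4 0.001 0.001 -0.003 10;1.5 0 0 0 0 0 10;0.8 0 0 0 0 0 10;0.4 0 0 0 0 0 10;0 0 0 0 0 0 10;0 0 0 0 0 0 10;0 0 0 0 0 0 10;0 0 0 0 0 0 10"}}

```text
t: 28.0
eef_pos: [507.3, -20.2, 3.5]
tcp_rot: [2.93, 1.57, 1.308]
ft_force: [-0.1, 0.5, -1.3]
opening: 0.523
```

```bash
python3 -c "
from h import *
plan([507,-20,3.4],-2.9,1)"
```

```text
pos [507.3 -20.2   3.5] yaw -2.9 shift [ 0.1 -0.3 -0.1] turn [ 0. -0. -0.] j6 -0.12 ft [-0.1  0.5 -1.3] op 49.7
 per-row x 1 [ 0.1 -0.3 -0.1] [ 0.0001 -0.0004 -0.0001] j1..6 [-0.17  0.59  2.    0.    0.55 -0.12] t 28.0
```

>>> {"fn": "servo_tool", "kwargs": {"steps": "0.8 0 0 0 0 0 10;0.5 0 0 0 0 0 10;0 0 0 0 0 0 85;0 0 0 0 0 0 85;0 0 0 0 0 0 85;0 0 0 0 0 0 85;-20 0 0 0 0 0 85;-45 0 0 0 0 0 85"}}

```text
t: 28.8
eef_pos: [505.0, -19.9, 65.6]
tcp_rot: [-1.732, 1.563, 2.93]
ft_force: [0.1, -0.5, 0.1]
opening: 0.886
```

>>> {"fn": "servo_tool", "kwargs": {"steps": "-45 0 0 0 0 0 85;-45 0 0 0 0 0 85;-40 0 0 0 0 0 85;-20 0 0 0 0 0 85;0 0 0 0 0 0 85;0 0 0 0 0 0 85;0 0 0 0 0 0 85;0 0 0 0 0 0 85"}}

```text
t: 29.6
eef_pos: [505.6, -20.0, 223.5]
tcp_rot: [-1.76, 1.566, 2.901]
ft_force: [-0.7, 0.4, 0.7]
opening: 0.894
```

```bash
python3 -c "
from h import *
shot('w14')
for g in((512,70),(507,-20),(503,-110)): face('w14',g,62,78,45)
plan([582,-338,150],-5.7,8)"
```

```text
face [ 291  104   57   35 1930] (array([511.8,  69.4,  49.8,  29. ]), -2.9) z 68.5 |cloud (array([511.8,  69.5,  50. ,  29.2]), -2.9)
face [ 293  204   53   32 1644] (array([507.3, -20.6,  49.9,  30.4]), -2.8) z 68.4 |cloud (array([507.3, -21.2,  50. ,  30.2]), -2.8)
face [ 295  290   49   30 1413] (array([ 502.9, -109.5,   49.6,   32.4]), -2.7) z 68.3 |cloud (array([ 502.8, -111. ,   49.7,   31.2]), -3.1)
pos [505.6 -20.  223.3] yaw -2.9 shift [ 72.5  92.8 313.8] turn [ 0.049 -0.001  0.005] j6 -0.12 ft [ 0.1 -0.4 -0.1] op 84.9
 per-row x 8 [ 9.1 12.4 39. ] [ 0.0061 -0.0001  0.0007] j1..6 [-0.17  0.28  1.78  0.    1.09 -0.12] t 29.65
```

View pics/w14.png

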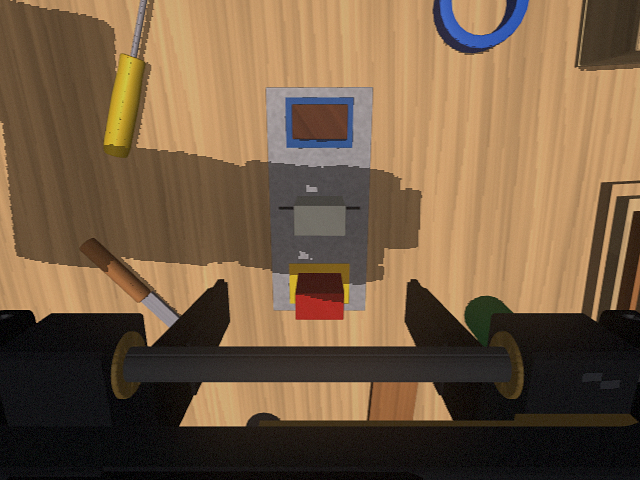

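All three panels measure within about 1 mm of target: dark (320,122), divider (320,220), red (320,303). Now the top board.

>>> {"fn": "servo_tool", "kwargs": {"steps": "5 9 28 0.006 0 0 95;9 13 40 0.006 0 0 95;9 13 40 0.006 0 0 95;9 13 41 0.006 0 0 95;9 13 41 0.006 0 0 95;9 13 41 0.006 0 0 95;9 12 40 0.006 0 0 95;5 8 30 0.005 0 0 95"}}

```text
t: 30.45
eef_pos: [578.0, -333.9, 147.7]
tcp_rot: [-1.938, 1.555, 2.681]
ft_force: [-1.0, 0.6, 0.3]
opening: 0.997
```

```bash
python3 -c "
from h import *
plan([582,-345,150],-5.7,4)"
```

```text
pos [ 578.  -333.9  147.7] yaw -5.3 shift [-2.4  5.  10.7] turn [ 0.006 -0.006  0.015] j6 -0.53 ft [-1.   0.6  0.3] op 94.8
 per-row x 4 [-0.6  1.3  2.7] [ 0.0016 -0.0014  0.0038] j1..6 [-0.62  0.59  1.47 -0.    1.1  -0.53] t 30.45
```

>>> {"fn": "servo_tool", "kwargs": {"steps": "-15 2 15 0.004 -0.004 0.008 95;-20 2 15 0.002 -0.002 0.006 95;-10 1 10 0 0 0.002 95;0 0 0 0 0 0 95;0 0 0 0 0 0 95;0 0 0 0 0 0 95;0 0 0 0 0 0 95;0 0 0 0 0 0 95"}}

```text
t: 31.25
eef_pos: [577.2, -376.8, 182.8]
tcp_rot: [-2.151, 1.557, 2.46]
ft_force: [0.4, 0.2, 0.4]
opening: 1.0
```

```bash
python3 -c "
from h import *
shot('w15');r=face('w15',(582,-338),12,25,150)
plan([582,-338,20],-5.7,4)"
```

```text
face [  288    48    63   243 14128] (array([ 581.3, -339. ,  228.8,   55.8]), 84.2) z 17.5 |cloud (array([ 581.3, -339.2,  229.9,   56.1]), 84.1)
pos [ 577.2 -376.8  182.8] yaw -5.9 shift [163.1   2.7 -37.8] turn [-0.003 -0.008  0.011] j6 -0.57 ft [-0.1  0.3  0.9] op 94.7
 per-row x 4 [40.7  0.5 -9.6] [-0.0007 -0.0019  0.0029] j1..6 [-0.67  0.59  1.37  0.    1.2  -0.57] t 31.3
```

View pics/w15.png

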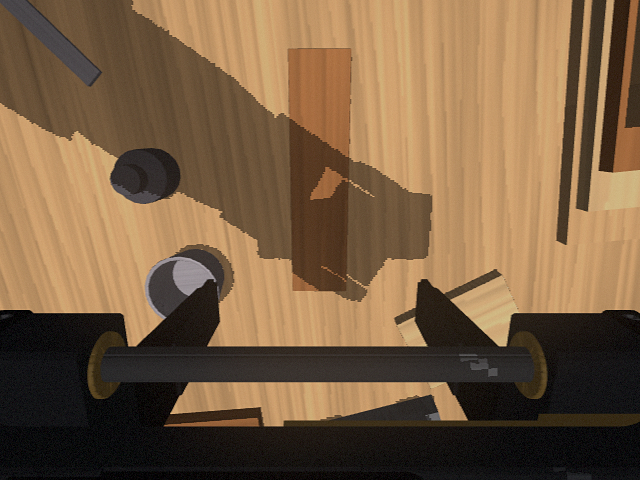

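The full board is visible from (320,48) to (320,290). It measures (581.3,-339.1) with its long axis at 84.15°. Descending.

>>> {"fn": "servo_tool", "kwargs": {"steps": "20 0.5 -7 0 -0.003 0.005 95;40 1.5 -12 0 -0.003 0.004 95;40 1 -12 0 -0.002 0.002 95;35 0 -6 0 0 0 95;10 0 0 0 0 0 95;0 0 0 0 0 0 95;0 0 0 0 0 0 95;0 0 0 0 0 0 95"}}

```text
t: 32.1
eef_pos: [586.3, -339.7, 38.2]
tcp_rot: [0.917, 1.562, -0.755]
ft_force: [0.2, 0.5, 0.2]
opening: 1.001
```

```bash
python3 -c "
from h import *
plan([581.3,-339.1,-26],-5.85,4)"
```

```text
pos [ 586.3 -339.7   38.2] yaw -5.8 shift [64.1 -5.4 -0.4] turn [ 0.001  0.005 -0.007] j6 -0.52 ft [0.2 0.5 0.2] op 95.2
 per-row x 4 [16.  -1.3 -0.1] [ 0.0003  0.0013 -0.0017] j1..6 [-0.62  0.71  1.55 -0.    0.87 -0.52] t 32.1
```

>>> {"fn": "servo_tool", "kwargs": {"steps": "4 -2.5 -0.2 0 0.003 -0.004 95;15 -1.5 -0.2 0 0.001 -0.002 95;18 -0.7 0 0 0 0 95;15 0 0 0 0 0 95;5 0 0 0 0 0 95;0 0 0 0 0 0 95;0 0 0 0 0 0 95;0 0 0 0 0 0 95"}}

```text
t: 32.9
eef_pos: [582.7, -341.2, -19.0]
tcp_rot: [0.957, 1.564, -0.716]
ft_force: [0.4, -0.8, 0.0]
opening: 0.999
```

```bash
python3 -c "
from h import *
plan([581.3,-339.1,-27],-5.85,4)
shot('w16')"
```

```text
pos [ 582.7 -341.2  -19. ] yaw -5.9 shift [ 8.  -1.7 -2. ] turn [-0.     0.004 -0.006] j6 -0.52 ft [ 0.4 -0.8  0. ] op 95.0
 per-row x 4 [ 2.  -0.4 -0.5] [-0.      0.001  -0.0014] j1..6 [-0.63  0.78  1.59 -0.    0.77 -0.52] t 32.9
```

View pics/w16.png

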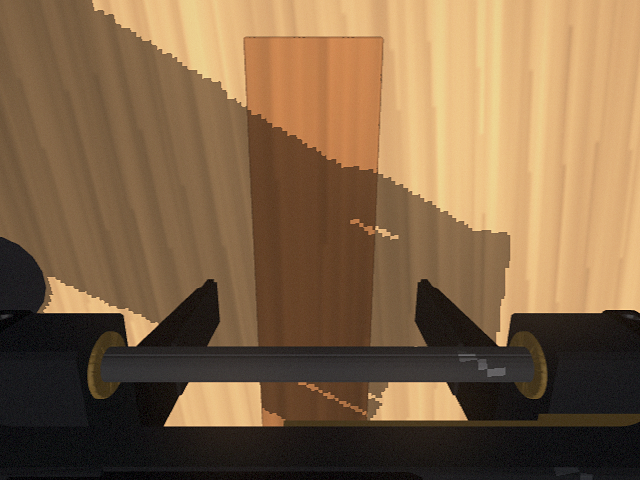

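>>> {"fn": "servo_tool", "kwargs": {"steps": "3 -1 -1.4 0 0.003 -0.004 95;3 -0.5 -0.6 0 0.001 -0.001 95;2 0 0 0 0 0 95;0 0 0 0 0 0 95;0 0 0 0 0 0 95;0 0 0 0 0 0 20;0 0 0 0 0 0 20;0 0 0 0 0 0 20"}}

```text
t: 33.75
eef_pos: [582.0, -339.2, -26.2]
tcp_rot: [1.251, 1.569, -0.422]
ft_force: [0.3, 0.2, 0.1]
opening: 0.804
```

```bash
python3 -c "
from h import *
plan([581.3,-339.1,-28],-5.85,4)"
```

```text
pos [ 582.  -339.2  -26.2] yaw -5.8 shift [ 1.8 -0.7 -0. ] turn [ 0.     0.001 -0.002] j6 -0.52 ft [0.3 0.2 0.1] op 76.5
 per-row x 4 [ 0.4 -0.2 -0. ] [ 0.      0.0002 -0.0005] j1..6 [-0.63  0.79  1.59  0.    0.76 -0.52] t 33.75
```

>>> {"fn": "servo_tool", "kwargs": {"steps": "1.5 -0.5 0 0 0 -0.001 20;0 0 0 0 0 0 20;0 0 0 0 0 0 20;0 0 0 0 0 0 20;0 0 0 0 0 0 20;0 0 0 0 0 0 20;0 0 0 0 0 0 20;0 0 0 0 0 0 20"}}

```text
t: 34.55
eef_pos: [581.6, -339.2, -27.7]
tcp_rot: [0.98, 1.569, -0.693]
ft_force: [-0.2, 0.4, 0.2]
opening: 0.586
```

```bash
python3 -c "
from h import *
plan([507,-20.4,100],-2.9,8)"
```

```text
pos [ 581.6 -339.2  -27.7] yaw -5.8 shift [-128.1 -106.4 -309.5] turn [-0.051  0.001 -0.001] j6 -0.52 ft [-0.2  0.4  0.2] op 55.7
 per-row x 8 [-16.  -12.4 -39. ] [-0.0064  0.0001 -0.0002] j1..6 [-0.63  0.79  1.59 -0.    0.76 -0.52] t 34.55
```

>>> {"fn": "servo_tool", "kwargs": {"steps": "-10 0 0 0 0 0 20;-25 0 0 0 0 0 20;-35 0 0 0 0 0 20;-35 0 0 0 0 0 20;-20 0 0 0 0 0 20;0 0 0 0 0 0 20;0 0 0 0 0 0 20;0 0 0 0 0 0 20"}}

```text
t: 35.35
eef_pos: [580.2, -338.2, 102.6]
tcp_rot: [-2.049, 1.569, 2.561]
ft_force: [0.1, -0.4, -0.3]
opening: 0.589
```

```bash
python3 -c "
from h import *
shot('w17')
plan([507,-20.4,105],-2.9,9)"
```

```text
pos [ 580.  -338.1  102.2] yaw -5.8 shift [  -2.2 -105.  -308.6] turn [-0.051 -0.001  0.002] j6 -0.52 ft [-0.4 -0.9 -1.8] op 55.2
 per-row x 9 [ -0.3 -10.9 -34.6] [-0.0057 -0.0001  0.0002] j1..6 [-0.63  0.63  1.51 -0.    1.   -0.52] t 35.4
```

View pics/w17.png

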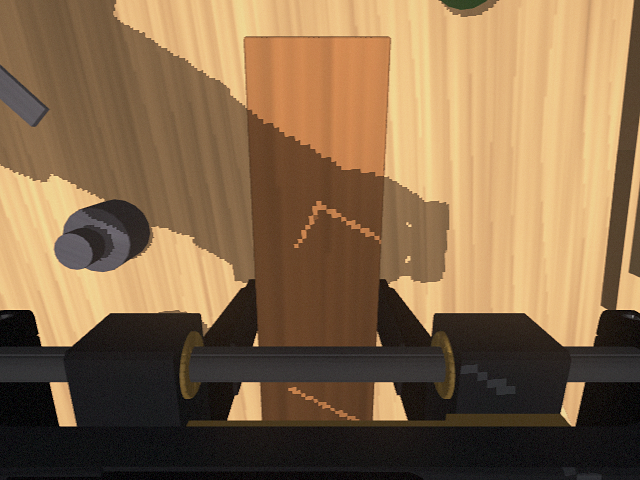

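The board is lifted and centred in the jaws at (315,230). Carrying it to the stack, smoothly.

>>> {"fn": "servo_tool", "kwargs": {"steps": "0 -6 -18 -0.004 0 0 20;0 -11 -34 -0.007 0 0 20;0 -12 -38 -0.007 0 0 20;0 -12 -38 -0.007 0 0 20;0 -12 -38 -0.007 0 0 20;0 -12 -38 -0.007 0 0 20;0 -12 -38 -0.007 0 0 20;0 -10 -30 -0.005 0 0 20"}}

```text
t: 36.2
eef_pos: [508.4, -52.9, 93.0]
tcp_rot: [-1.948, 1.553, 2.709]
ft_force: [-0.4, -0.0, -1.5]
opening: 0.586
```

```bash
python3 -c "
from h import *
plan([507,-20.4,100],-2.9,9)"
```

```text
pos [508.4 -52.9  93. ] yaw -3.2 shift [ -6.7  -3.3 -32.4] turn [-0.005 -0.006  0.016] j6 -0.18 ft [-0.4 -0.  -1.5] op 55.7
 per-row x 9 [-0.8 -0.4 -3.6] [-0.0005 -0.0007  0.0018] j1..6 [-0.24  0.45  1.92  0.    0.79 -0.18] t 36.2
```

>>> {"fn": "servo_tool", "kwargs": {"steps": "0 0 -10 -0.002 -0.003 0.008 20;0 0 -8 -0.002 -0.002 0.005 20;0 0 -5 0 0 0.002 20;0 0 0 0 0 0 20;0 0 0 0 0 0 20;0 0 0 0 0 0 20;0 0 0 0 0 0 20;0 0 0 0 0 0 20"}}

```text
t: 37.0
eef_pos: [509.2, -29.3, 90.6]
tcp_rot: [-1.901, 1.566, 2.76]
ft_force: [0.9, 0.4, -0.7]
opening: 0.584
```

```bash
python3 -c "
from h import *
plan([507,-20.4,60],-2.9,4)
shot('w18')"
```

```text
pos [509.2 -29.3  90.6] yaw -2.9 shift [30.6 -2.5 -8.7] turn [-0.    -0.002  0.004] j6 -0.14 ft [ 0.9  0.4 -0.7] op 55.5
 per-row x 4 [ 7.7 -0.6 -2.2] [-0.0001 -0.0004  0.0011] j1..6 [-0.19  0.45  1.93  0.    0.77 -0.14] t 37.0
```

View pics/w18.png

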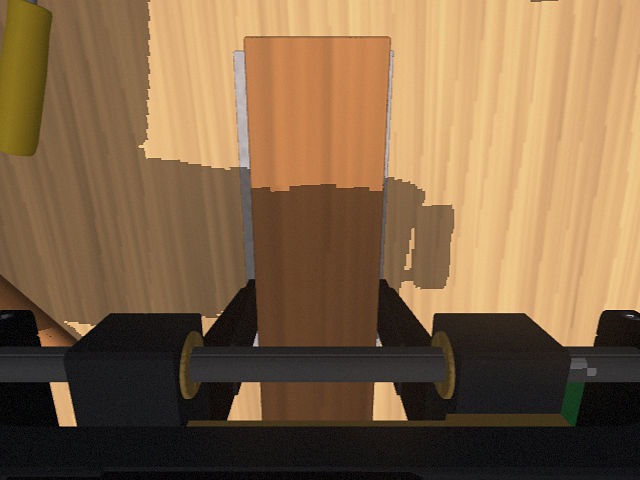

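>>> {"fn": "servo_tool", "kwargs": {"steps": "3 -1.2 -4.5 0 -0.001 0.003 20;8 -0.8 -3 0 0 0.001 20;10 -0.3 -1 0 0 0 20;8 0 0 0 0 0 20;3 0 0 0 0 0 20;0 0 0 0 0 0 20;0 0 0 0 0 0 20;0 0 0 0 0 0 20"}}

```text
t: 37.85
eef_pos: [506.8, -19.8, 55.0]
tcp_rot: [-1.964, 1.569, 2.697]
ft_force: [0.7, 0.2, -2.0]
opening: 0.586
```

```bash
python3 -c "
from h import *
plan([507.2,-20.5,42],-2.9,1)"
```

```text
pos [506.8 -19.8  55. ] yaw -2.9 shift [13.   0.5  0.7] turn [-0.    -0.001  0.001] j6 -0.12 ft [ 0.7  0.2 -2. ] op 55.7
 per-row x 1 [13.   0.5  0.7] [-0.0005 -0.0006  0.0015] j1..6 [-0.17  0.5   1.97  0.    0.67 -0.12] t 37.85
```

>>> {"fn": "servo_tool", "kwargs": {"steps": "2.5 0.2 0.4 0 -0.001 0.001 20;4 0.2 0.2 0 0 0 20;3.5 0 0 0 0 0 20;0 0 0 0 0 0 20;0 0 0 0 0 0 20;0 0 0 0 0 0 20;0 0 0 0 0 0 20;0 0 0 0 0 0 20"}}

```text
t: 38.65
eef_pos: [507.6, -20.6, 44.8]
tcp_rot: [1.013, 1.57, -0.609]
ft_force: [0.8, -0.4, -0.7]
opening: 0.587
```

```bash
python3 -c "
from h import *
plan([507.2,-20.5,42],-2.9,1)"
```

```text
pos [507.6 -20.6  44.8] yaw -2.9 shift [ 2.8 -0.4 -0.1] turn [-0.001  0.001 -0.001] j6 -0.12 ft [ 0.8 -0.4 -0.7] op 55.8
 per-row x 1 [ 2.8 -0.4 -0.1] [-0.0006  0.0006 -0.001 ] j1..6 [-0.17  0.52  1.98 -0.    0.65 -0.12] t 38.65
```

>>> {"fn": "servo_tool", "kwargs": {"steps": "1.2 -0.3 0 0 0.001 -0.001 20;1 0 0 0 0 0 20;0.5 0 0 0 0 0 20;0.3 0 0 0 0 0 20;0 0 0 0 0 0 20;0 0 0 0 0 0 20;0 0 0 0 0 0 20;0 0 0 0 0 0 20"}}

```text
t: 39.45
eef_pos: [507.4, -20.6, 41.7]
tcp_rot: [2.784, 1.57, 1.162]
ft_force: [-0.2, -0.6, -0.9]
opening: 0.587
```

```bash
python3 -c "
from h import *
plan([507.2,-20.5,42],-2.9,1)"
```

```text
pos [507.4 -20.6  41.7] yaw -2.9 shift [-0.3 -0.2 -0.1] turn [-0.001 -0.    -0.   ] j6 -0.12 ft [-0.2 -0.6 -0.9] op 55.8
 per-row x 1 [-0.3 -0.2 -0.1] [-0.0006 -0.0004 -0.0002] j1..6 [-0.17  0.52  1.98  0.    0.64 -0.12] t 39.45
```

>>> {"fn": "servo_tool", "kwargs": {"steps": "0.6 0 0 0 0 0 20;0.3 0 0 0 0 0 20;0 0 0 0 0 0 20;0 0 0 0 0 0 20;0 0 0 0 0 0 85;0 0 0 0 0 0 85;0 0 0 0 0 0 85;0 0 0 0 0 0 85"}}

```text
t: 40.25
eef_pos: [507.7, -20.7, 41.3]
tcp_rot: [1.784, 1.569, 0.162]
ft_force: [0.2, -0.1, 0.6]
opening: 0.859
```

>>> {"fn": "servo_tool", "kwargs": {"steps": "-10 0 0 0 0 0 85;-30 0 0 0 0 0 85;-45 0 0 0 0 0 85;-45 0 0 0 0 0 85;-30 0 5 0 0 0 60;-10 0 5 0 0 0 60;0 0 0 0 0 0 60;0 0 0 0 0 0 60"}}

```text
t: 41.05
eef_pos: [506.0, -30.7, 222.5]
tcp_rot: [1.56, 1.568, -0.062]
ft_force: [-0.4, -0.2, -0.0]
opening: 0.646
```

```bash
python3 -c "
from h import *
shot('w19');face('w19',(507,-20),80,95,150)
plan([419,-327,150],-2.9,8)"
```

```text
face [  284    76    68   251 15547] (array([507.6, -20.4, 228.1,  55.8]), 87.1) z 86.4 |cloud (array([507.6, -20.6, 229.1,  56.1]), 87.0)
pos [506.  -30.6 222.3] yaw -2.9 shift [ 72.1 -71.9 300.4] turn [-0.    -0.    -0.002] j6 -0.14 ft [-0.5 -0.2  0.1] op 60.7
 per-row x 8 [ 9.  -9.  37.6] [-0.     -0.     -0.0003] j1..6 [-0.19  0.27  1.78  0.    1.08 -0.14] t 41.1
```

View pics/w19.png

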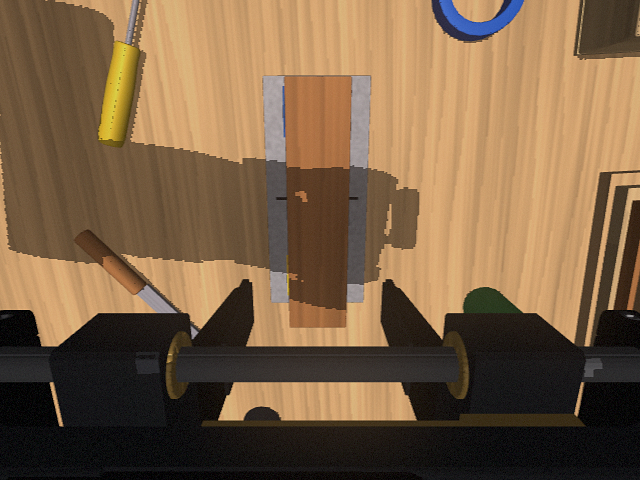

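The top board lies centred over the panels at (318,200), measuring (507.6,-20.5) with the underside level. Now the weight.

>>> {"fn": "servo_tool", "kwargs": {"steps": "5 -6 25 0 0 0 60;9 -9 38 0 0 0 60;9 -9 39 0 0 0 60;9 -9 39 0 0 0 60;9 -9 39 0 0 0 60;9 -9 39 0 0 0 60;9 -9 38 0 0 0 60;4 -7 28 0 0 0 60"}}

```text
t: 41.9
eef_pos: [420.4, -315.6, 148.7]
tcp_rot: [-2.3, 1.559, 2.369]
ft_force: [-0.0, -0.3, 0.6]
opening: 0.63
```

```bash
python3 -c "
from h import *
plan([419,-320,150],-2.9,4)"
```

```text
pos [ 420.4 -315.6  148.7] yaw -2.5 shift [-1.3 -1.2  4.4] turn [ 0.007 -0.008  0.009] j6 -0.73 ft [-0.  -0.3  0.6] op 59.9
 per-row x 4 [-0.3 -0.3  1.1] [ 0.0019 -0.0019  0.0021] j1..6 [-0.77  0.39  1.83  0.    0.94 -0.73] t 41.9
```

>>> {"fn": "servo_tool", "kwargs": {"steps": "0 0 0 0.004 -0.005 0.005 60;0 0 0 0.002 -0.003 0.003 60;0 0 0 0 0 0 60;0 0 0 0 0 0 60;0 0 0 0 0 0 60;0 0 0 0 0 0 60;0 0 0 0 0 0 60;0 0 0 0 0 0 60"}}

```text
t: 42.7
eef_pos: [419.8, -313.5, 145.8]
tcp_rot: [-2.187, 1.565, 2.476]
ft_force: [-0.0, -0.1, 0.5]
opening: 0.636
```

```bash
python3 - <<'E'
from h import *
c,p,d=shot('w20')
face('w20',(419,-317),57,70,45);face('w20',(419,-317),30,40,60)
W=cloud(c,d)
m=(d>0)&(np.hypot(W[...,0]-419,W[...,1]+317)<50)&(W[...,2]>58)&(W[...,2]<70)
k,l,st,_=cv2.connectedComponentsWithStats(m.astype(np.uint8));i=1+np.argmax(st[1:,4])
cn=max(cv2.findContours((l==i).astype(np.uint8),0,1)[0],key=cv2.contourArea)[:,0]
print(cv2.minEnclosingCircle(ray(c,cn,np.median(W[l==i][:,2]))[:,:2].astype(np.float32)))
plan([419,-317,60],-2.9,4)
E
```

```text
face [299 228  33  33 859] (array([ 418.3, -317.3,   26. ,   25.1]), 87.3) z 63.3 |cloud (array([ 418.3, -318. ,   25.3,   25.1]), 86.1)
face [ 287  207   58   57 1642] (array([ 418.4, -317.3,   49. ,   48.5]), 87.3) z 36.9 |cloud (array([ 418.4, -317.9,   49.2,   48.7]), 85.3)
((418.3574523925781, -317.6260681152344), 13.325592994689941)
pos [ 419.8 -313.6  145.7] yaw -2.8 shift [85.7 -0.2  3.7] turn [ 0.002 -0.003  0.005] j6 -0.72 ft [ 0.5 -0.3  0.4] op 60.0
 per-row x 4 [21.4 -0.1  0.9] [ 0.0004 -0.0008  0.0011] j1..6 [-0.77  0.39  1.84 -0.    0.92 -0.72] t 42.75
```

View pics/w20.png

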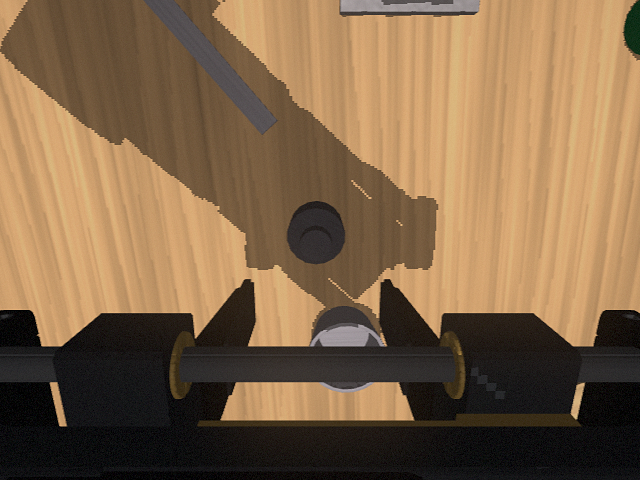

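The weight at (316,233), with its knob at (316,240), measures (418.4,-317.6). Descending to grip the knob.

>>> {"fn": "servo_tool", "kwargs": {"steps": "15 -0.1 1.5 0.001 -0.002 0.003 60;30 -0.1 1.5 0.001 -0.001 0.002 60;35 0 1 0 0 0 60;28 0 0 0 0 0 60;8 0 0 0 0 0 60;0 0 0 0 0 0 60;0 0 0 0 0 0 60;0 0 0 0 0 0 60"}}

```text
t: 43.55
eef_pos: [421.5, -319.5, 29.8]
tcp_rot: [0.925, 1.563, -0.697]
ft_force: [-0.1, -0.1, 0.1]
opening: 0.631
```

```bash
python3 -c "
from h import *
plan([418.4,-317.6,8],-2.9,4)"
```

```text
pos [ 421.5 -319.5   29.8] yaw -2.9 shift [21.8 -3.3 -1.9] turn [-0.     0.005 -0.006] j6 -0.72 ft [-0.1 -0.1  0.1] op 60.0
 per-row x 4 [ 5.5 -0.8 -0.5] [-0.0001  0.0011 -0.0015] j1..6 [-0.77  0.56  1.94  0.    0.63 -0.72] t 43.55
```

>>> {"fn": "servo_tool", "kwargs": {"steps": "3 -1.5 -1 0 0.003 -0.004 60;7 -1.2 -0.7 0 0.002 -0.002 60;7 -0.5 -0.2 0 0 0 60;2 0 0 0 0 0 60;0 0 0 0 0 0 60;0 0 0 0 0 0 60;0 0 0 0 0 0 60;0 0 0 0 0 0 60"}}

```text
t: 44.35
eef_pos: [419.1, -318.2, 11.7]
tcp_rot: [0.953, 1.568, -0.669]
ft_force: [0.7, 0.8, 0.9]
opening: 0.63
```

```bash
python3 -c "
from h import *
plan([418.4,-317.6,8],-2.9,4)
shot('w21')"
```

```text
pos [ 419.1 -318.2   11.7] yaw -2.9 shift [ 3.6 -0.8 -0.6] turn [-0.     0.002 -0.003] j6 -0.72 ft [0.7 0.8 0.9] op 59.9
 per-row x 4 [ 0.9 -0.2 -0.1] [-0.0001  0.0005 -0.0007] j1..6 [-0.78  0.59  1.96  0.    0.59 -0.72] t 44.35
```

View pics/w21.png

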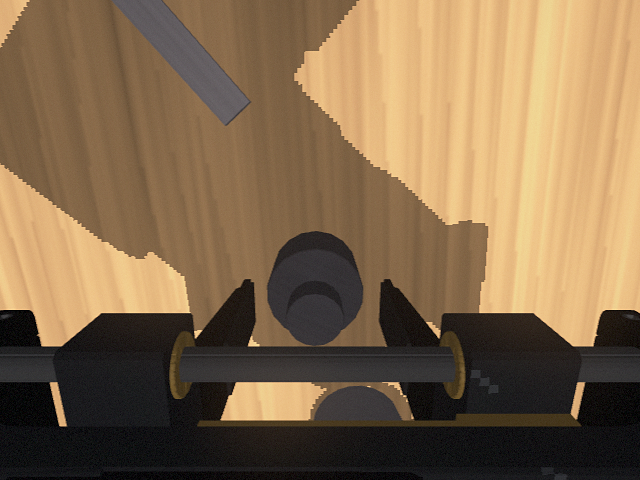

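>>> {"fn": "servo_tool", "kwargs": {"steps": "2 -0.6 -0.4 0 0.001 -0.002 60;1.5 0 0 0 0 0 60;0 0 0 0 0 0 5;0 0 0 0 0 0 5;0 0 0 0 0 0 5;0 0 0 0 0 0 5;0 0 0 0 0 0 5;0 0 0 0 0 0 5"}}

```text
t: 45.2
eef_pos: [418.4, -317.7, 8.0]
tcp_rot: [0.426, 1.57, -1.196]
ft_force: [0.3, -0.4, -0.1]
opening: 0.261
```

```bash
python3 -c "
from h import *
plan([507.6,-20.5,140],-2.9,9)"
```

```text
pos [ 418.4 -317.7    8. ] yaw -2.9 shift [-132.2   74.  -301.3] turn [-0.     0.001 -0.   ] j6 -0.72 ft [ 0.3 -0.4 -0.1] op 24.8
 per-row x 9 [-14.7   8.2 -33.5] [-0.      0.0001 -0.    ] j1..6 [-0.78  0.6   1.96 -0.    0.59 -0.72] t 45.2
```

>>> {"fn": "servo_tool", "kwargs": {"steps": "-8 0 0 0 0 0 5;-20 0 0 0 0 0 5;-30 0 0 0 0 0 5;-40 0 0 0 0 0 5;-35 0 0 0 0 0 5;-10 0 0 0 0 0 5;0 0 0 0 0 0 5;0 0 0 0 0 0 5"}}

```text
t: 46.0
eef_pos: [416.6, -315.7, 154.8]
tcp_rot: [-2.283, 1.565, 2.379]
ft_force: [-0.3, 0.5, -4.3]
opening: 0.267
```

```bash
python3 -c "
from h import *
shot('w22')
plan([507.6,-20.5,145],-2.9,9)"
```

```text
pos [ 416.5 -315.6  154.5] yaw -2.9 shift [  10.5   76.  -299.3] turn [-0.    -0.004  0.005] j6 -0.72 ft [ 0.9  0.2 -3.9] op 25.2
 per-row x 9 [  1.1   8.5 -33.3] [-0.     -0.0005  0.0006] j1..6 [-0.77  0.38  1.83 -0.    0.94 -0.72] t 46.05
```

View pics/w22.png

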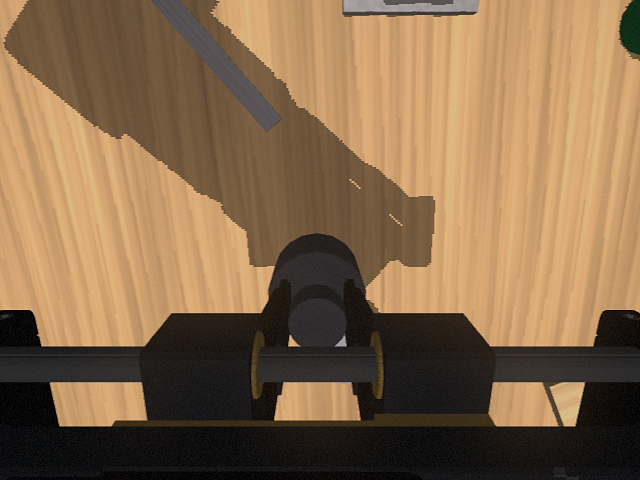

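The weight is held by the knob at (318,320), with a load of about 4 N. Carrying it to the stack.

>>> {"fn": "servo_tool", "kwargs": {"steps": "0 5 -16 0 -0.001 0.001 5;0 8 -30 0 -0.001 0.001 5;1 9 -37 0 -0.001 0.001 5;1 9 -38 0 0 0 5;1 9 -38 0 0 0 5;1 9 -38 0 0 0 5;1 9 -36 0 0 0 5;0 8 -28 0 0 0 5"}}

```text
t: 46.85
eef_pos: [493.6, -45.3, 138.7]
tcp_rot: [-2.034, 1.549, 2.62]
ft_force: [0.3, -0.6, -4.1]
opening: 0.264
```

>>> {"fn": "servo_tool", "kwargs": {"steps": "0 3 -12 0 0 0 5;0 2 -6 0 0 0 5;0 0 0 0 0 0 5;0 0 0 0 0 0 5;0 0 0 0 0 0 5;0 0 0 0 0 0 5;0 0 0 0 0 0 5;0 0 0 0 0 0 5"}}

```text
t: 47.65
eef_pos: [497.3, -23.5, 134.2]
tcp_rot: [-1.949, 1.541, 2.707]
ft_force: [-0.2, 0.6, -4.4]
opening: 0.264
```

```bash
python3 -c "
from h import *
plan([507.6,-20.5,120],-2.9,4)"
```

```text
pos [497.3 -23.5 134.2] yaw -3.2 shift [13.9 10.5 -3.4] turn [-0.005 -0.011  0.028] j6 -0.13 ft [-0.2  0.6 -4.4] op 25.1
 per-row x 4 [ 3.5  2.6 -0.9] [-0.0013 -0.0028  0.0069] j1..6 [-0.18  0.38  1.9   0.01  0.89 -0.13] t 47.65
```

>>> {"fn": "servo_tool", "kwargs": {"steps": "2 4 -1.5 -0.003 -0.006 0.014 5;4 4 -1.2 -0.002 -0.004 0.01 5;4 2 -0.5 0 -0.001 0.004 5;3 0 0 0 0 0 5;0 0 0 0 0 0 5;0 0 0 0 0 0 5;0 0 0 0 0 0 5;0 0 0 0 0 0 5"}}

```text
t: 48.45
eef_pos: [508.2, -20.8, 119.7]
tcp_rot: [1.264, 1.568, -0.358]
ft_force: [0.3, 0.6, -3.7]
opening: 0.265
```

```bash
python3 -c "
from h import *
plan([507.6,-20.5,95.5],-2.9,4)"
```

```text
pos [508.2 -20.8 119.7] yaw -2.9 shift [24.2 -0.7 -0.3] turn [ 0.     0.001 -0.003] j6 -0.12 ft [ 0.3  0.6 -3.7] op 25.2
 per-row x 4 [ 6.1 -0.2 -0.1] [ 0.      0.0002 -0.0007] j1..6 [-0.17  0.4   1.91 -0.    0.83 -0.12] t 48.45
```

>>> {"fn": "servo_tool", "kwargs": {"steps": "3 -0.4 0 0 0.001 -0.002 5;6 -0.2 0 0 0 -0.001 5;6 0 0 0 0 0 5;2 0 0 0 0 0 5;0 0 0 0 0 0 5;0 0 0 0 0 0 5;0 0 0 0 0 0 5;0 0 0 0 0 0 5"}}

```text
t: 49.25
eef_pos: [507.6, -20.9, 101.2]
tcp_rot: [-1.908, 1.57, 2.754]
ft_force: [-0.4, 0.8, -3.6]
opening: 0.263
```

```bash
python3 -c "
from h import *
plan([507.6,-20.5,95.5],-2.9,4)
shot('w23')"
```

```text
pos [507.6 -20.9 101.2] yaw -2.9 shift [ 5.7  0.  -0.4] turn [-0.    -0.     0.001] j6 -0.12 ft [-0.4  0.8 -3.6] op 25.1
 per-row x 4 [ 1.4  0.  -0.1] [-0.     -0.      0.0001] j1..6 [-0.17  0.43  1.93  0.    0.79 -0.12] t 49.25
```

View pics/w23.png

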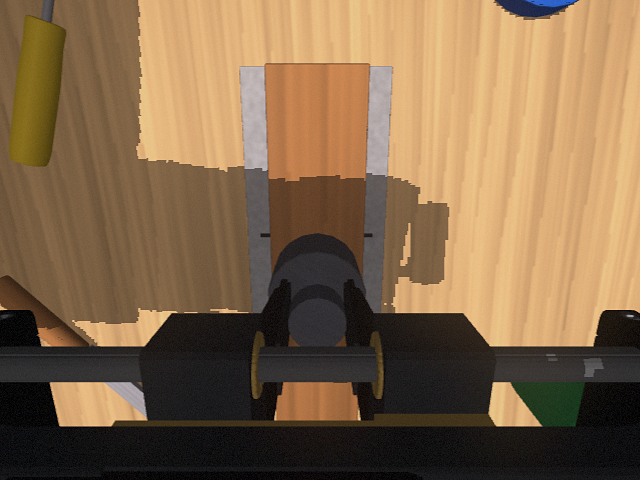

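The weight hangs over the middle of the top board at (318,290). Lowering gently and watching the force.

>>> {"fn": "servo_tool", "kwargs": {"steps": "1.5 0 -0.3 0 0 0 5;1.5 0 0 0 0 0 5;0.8 0 0 0 0 0 5;0.5 0 0 0 0 0 5;0 0 0 0 0 0 5;0 0 0 0 0 0 5;0 0 0 0 0 0 5;0 0 0 0 0 0 5"}}

```text
t: 50.1
eef_pos: [507.7, -20.5, 96.8]
tcp_rot: [2.886, 1.571, 1.265]
ft_force: [0.3, 0.6, -4.4]
opening: 0.263
```

```bash
python3 -c "
from h import *
plan([507.6,-20.5,95],-2.9,4)"
```

```text
pos [507.7 -20.5  96.8] yaw -2.9 shift [ 1.8 -0.1 -0. ] turn [-0. -0. -0.] j6 -0.12 ft [ 0.3  0.6 -4.4] op 25.0
 per-row x 4 [ 0.4 -0.  -0. ] [-0. -0. -0.] j1..6 [-0.17  0.43  1.93  0.    0.78 -0.12] t 50.1
```

>>> {"fn": "servo_tool", "kwargs": {"steps": "0.6 0 0 0 0 0 5;0.4 0 0 0 0 0 5;0.3 0 0 0 0 0 5;0 0 0 0 0 0 5;0 0 0 0 0 0 5;0 0 0 0 0 0 5;0 0 0 0 0 0 5;0 0 0 0 0 0 5"}}

```text
t: 50.9
eef_pos: [507.8, -20.6, 95.4]
tcp_rot: [2.509, 1.571, 0.888]
ft_force: [0.6, 0.5, -4.4]
opening: 0.259
```

```bash
python3 -c "
from h import *
plan([507.6,-20.5,95],-2.9,4)"
```

```text
pos [507.8 -20.6  95.4] yaw -2.9 shift [ 0.4 -0.2 -0.1] turn [-0. -0. -0.] j6 -0.12 ft [ 0.6  0.5 -4.4] op 24.7
 per-row x 4 [ 0.1 -0.  -0. ] [-0. -0. -0.] j1..6 [-0.17  0.44  1.93  0.    0.77 -0.12] t 50.9
```

>>> {"fn": "servo_tool", "kwargs": {"steps": "0.6 0 0 0 0 0 5;0.4 0 0 0 0 0 5;0.3 0 0 0 0 0 5;0 0 0 0 0 0 5;0 0 0 0 0 0 5;0 0 0 0 0 0 5;0 0 0 0 0 0 5;0 0 0 0 0 0 5"}}

```text
t: 51.7
eef_pos: [508.0, -20.6, 95.0]
tcp_rot: [1.588, 1.569, -0.034]
ft_force: [-0.7, 0.5, 0.2]
opening: 0.265
```

```bash
python3 -c "
from h import *
plan([507.6,-20.5,95],-2.9,4)"
```

```text
pos [508.  -20.6  95. ] yaw -2.9 shift [-0.  -0.4 -0. ] turn [-0.    -0.    -0.001] j6 -0.12 ft [-0.7  0.5  0.2] op 25.2
 per-row x 4 [-0.  -0.1 -0. ] [-0.     -0.     -0.0003] j1..6 [-0.17  0.44  1.93  0.    0.77 -0.12] t 51.7
```

Contact: the hanging load fell from −4.4 N to about 0. Releasing and rising.

>>> {"fn": "servo_tool", "kwargs": {"steps": "0 0 0 0 0 0 70;0 0 0 0 0 0 70;0 0 0 0 0 0 70;0 0 0 0 0 0 70;0 0 0 0 0 0 70;0 0 0 0 0 0 70;0 0 0 0 0 0 70;-5 0 0 0 0 0 70"}}

```text
t: 52.5
eef_pos: [508.5, -20.7, 99.8]
tcp_rot: [1.508, 1.569, -0.114]
ft_force: [0.4, -0.2, 0.4]
opening: 0.731
```

>>> {"fn": "servo_tool", "kwargs": {"steps": "-15 0 0 0 0 0 70;-35 0 0 0 0 0 70;-45 0 0 0 0 0 70;-45 0 0 0 0 0 70;-40 0 0 0 0 0 70;-10 0 0 0 0 0 70;0 0 0 0 0 0 70;0 0 0 0 0 0 70"}}

```text
t: 53.3
eef_pos: [506.8, -20.5, 298.8]
tcp_rot: [1.533, 1.57, -0.088]
ft_force: [-0.6, 0.2, -0.0]
opening: 0.739
```

```bash
python3 - <<'E'
from h import *
shot('w24');face('w24',(507,-20),80,95,150);face('w24',(507,-20),144,158,40);face('w24',(507,-20),118,130,40)
p,d=read_camera("scene");cv2.imwrite("pics/s24.png",cv2.resize(p[120:360,220:540],None,fx=2.4,fy=2.4,interpolation=cv2.INTER_CUBIC))
plan([507,-20,200],-2.9)
E
```

```text
face [ 290   98   55  206 8478] (array([507.4, -20.8, 228. ,  55.9]), 87.1) z 86.4 |cloud (array([507.4, -21.1, 228.8,  56.1]), 87.0)
face [304 207  27  28 594] (array([507.6, -20.6,  26. ,  24.6]), 87.1) z 150.4 |cloud (array([507.7, -21. ,  25.7,  24.8]), 87.5)
face [ 293  190   49   49 1219] (array([507.7, -20.2,  49.3,  48.6]), 87.1) z 123.9 |cloud (array([507.5, -20.9,  49.2,  48.8]), -73.8)
pos [506.7 -20.4 298.1] yaw -2.9 shift [98.1  0.3 -0.4] turn [-0. -0.  0.] j6 -0.12 ft [-1.3  0.1  0. ] op 70.1
 per-row x 8 [12.3  0.  -0.1] [-0. -0.  0.] j1..6 [-0.17  0.21  1.66  0.    1.27 -0.12] t 53.4
```

View pics/w24.png

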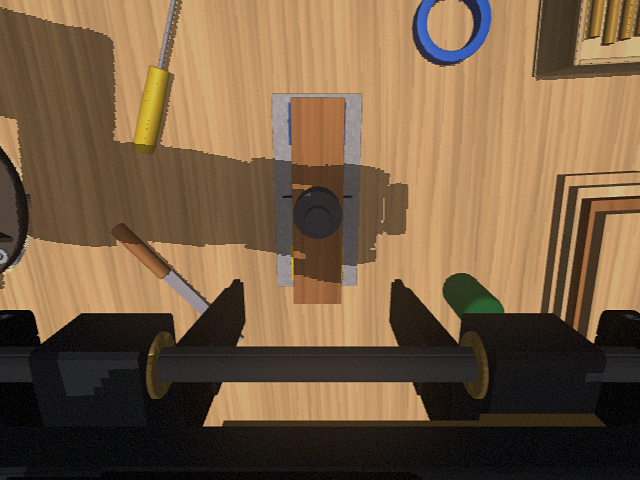

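View pics/s24.png

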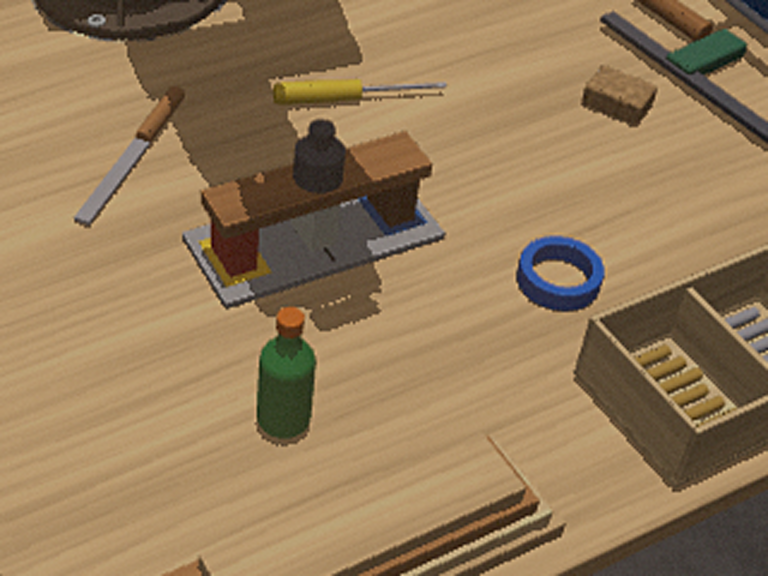

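The shelf is up: red at crop (237,245) on yellow, dark at (395,205) on blue, the divider in shade at (320,230), and the weight central. The glue is upright at (285,380) and the gripper is well clear. Handing in.

```bash
python3 -c "
from cell import order
print(order.job_done())"
```

```text
the job is handed in; nothing more can be done
None
```

The shelf is built in the order asked and handed in at about 53 s: dark panel on blue, red on yellow, divider on the centre line, top board across all three, weight on top. For the top I used the loose board farthest to the robot's left.

**Last checks (wrist camera):**

| Part | Measured centre (mm) | Target (mm) |
|---|---|---|
| Dark panel | (511.8, 69.4) | (511.5, 69.6) |
| Divider | (507.3, −20.9) | (507, −20.3) |
| Red panel | (502.9, −110.3) | (502.5, −110.2) |
| Top board | (507.4, −20.9) | (507, −20.3) |
| Weight | (507.6, −20.6) | middle of top board |

- **Alignment:** the panels measured about −2.9° and the top board's long side 87.1°, matching the assembly board's −2.9°. The top and weight rest at the right heights.
- **Panels under the top:** the panel positions were measured before the top went on. Afterwards I checked them only by eye in the scene picture, where the divider is hard to see in the shade.
- **Glue bottle:** it is still upright, and the gripper ended well clear of everything.

**What disagreed:** the real fingertips sit about 35 mm above the reported TCP. My first grasp on the dark panel therefore closed on nothing above it. The panel did not move, and I corrected for the offset from then on.

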